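# Press the long clamp board home into the packed rack

## Robot

A 6-joint arm with a two-finger parallel gripper is mounted at the origin on a cart in front of the work surface, level with it; the furniture and walls round the work are solid. World frame = base frame: x ahead of the robot, y to its left, z up, the work surface at z = 0. Lengths are in mm, angles in rad, forces in N, time in s.
With the tool pointing down it reaches from about 350 to 975 mm from the base axis. Payload 7.1 kg.
Tool frame: the origin (TCP) lies on the mounting face of the last link; the fingertips stand 182 mm ahead of it and the grasp point (between the pads) lies 163 mm ahead of it (ctrl.finger_overhang is the distance from the TCP to the fingertips, in mm); z points along the fingers, y is the direction in which the jaws open and shut (so a half turn about z gives the same grasp; the last joint's range is limited). The gripper opens to 88 mm and grips with 3 to 60 N. Pads are 20 mm wide; open, the fingers measure 115 mm over their backs; the gripper's body (75 mm by 178 mm) begins 61 mm behind the grasp point.
Start: joints at [-1.162, 0.423, 1.63, -0, 1.089, -0.019], TCP at [259.309, -568.652, 404.675] pointing down, gripper open.
Joint ranges: [-3, 3], [-0.9, 2.11], [0.09, 2.58], [-1.31, 4.45], [0.11, 2.69], [-2.54, 2.54]. Speed limits (rad/s): [2.39, 2.39, 3.01, 3.14, 3.14, 3.14].

## Interface

Orientations are given as a rotation vector (axis times angle).
In Python, from workcell import ctrl, viewer, recognise gives the robot as it stands.
- The arm moves only by the shell command python3 -m handwheel 'ROWS'. ROWS is JSON, a list of rows, each an object of numbers: "gripper": the closure, from 0 (fully open) to 1 (shut); "tx", "ty", "tz": the shift along the tool's x, y, z in m; "rx", "ry", "rz": the turn, a rotation vector about the tool's x, y, z in degrees. In form: [{"gripper": .., "tx": .., "ty": .., "tz": .., "rx": .., "ry": .., "rz": ..}, ...]. A call has 1 to 8 rows; each row shifts and turns the commanded pose from where the row before left it, along the tool's axes as they then stand; what a row does not reach is not made up. A row lasts 1/8 s, in which the tool goes at most 62.5 mm and 10.7 degrees, less where a joint would pass 70% of its speed; a pose out of reach is approached as far as the arm can. A call with a gripper value outside its range is refused whole. The fingers move at their own pace and stop on an object; the grip force is fixed at half the most. Time passes only in rows, so rows that do not move let the fingers close. It gives the time, the measured TCP pose, the force and the opening at its end, in the units of the state.
- ctrl.get_obs(): the state, without advancing time (a new reading comes with each control period).
- viewer.get_image(name): name is "side" or "top" or "wrist"; returns a dict with "image" (384x512x3 uint8, red, green, blue), "range_z" (384x512 float32, mm along the optical axis (not along the pixel's ray), 0 where there is no reading), "vfov" (degrees; the focal length in pixels is half the picture's height over the tangent of half this angle, whatever the lens; pixels are square), "cx", "cy" (the principal point, pixels), "k1" (the pictures are not rectified: a ray, as slopes to the right and down, at radius r is drawn at 1 + k1 r^2 times it, then the intrinsics apply), "extrinsics" (4x4, takes a point from world to camera coordinates); the wrist camera has in their place "T_tool_cam" (4x4, takes a point from camera to tool coordinates, whose origin is the TCP and whose axes are the flange's). Camera axes: x right, y up, looking along -z (the intrinsics and any distortion apply to the point x, -y, -z); pixel columns grow to the right and rows downward; lengths in mm; the calibration is good to about 2 mm. A picture is of the moment at which its call begins: read the wrist's pose just before it.
- ctrl.close_job(): hands the job in, once; it reports no verdict.
Trained networks look in a picture, given as the dict that the camera call returned (one of the last four; its "shot" number tells which), for a name from the list of things; names that differ only in an ending like _2 or _b are one class to them, and where a whole thing is asked for, a point or a joint stands for the part that bears it (a point fixed in the world has none). Each returns a list of dicts, best first, with "p" (0 to 1); they miss things now and then, are a little off and sometimes report something else, mostly with a low value. They report only what shows in the picture. A call takes as long as a camera call. They do not tell look-alikes from the thing itself.
- recognise(picture, name): "xy" ([column, row] as shares, 0 to 1, of the picture: columns of its width, rows of its height, amid what is visible of it).
The state is a dict: "t": time; "qpos": joint angles; "qvel": joint speeds; "joint_torque": joint torques, N m; "ee_pos": TCP position; "orientation": TCP orientation; "ft_force": force on the tool from outside, world axes, zero at the start; "moment": the same for the moment, N m; "width": finger opening in mm.
Only numpy, scipy, OpenCV 4.12 (cv2) and the standard library are available. Lean on these libraries where they do the work, as an engineer would, in place of code of your own. Each camera call takes 0.05 s, during which the arm holds its last target.

## Task

Put the long clamp board away, standing upright: slide it nose first into the narrow gap in the middle of the rack's row of short boards, easing the right-hand boards and bookend aside without tipping or crushing anything. Push it home until you feel it bear firmly on the sprung back pad (about 10 N, not more than 20 N), hold that for half a second, then let go and leave it there; leave the tape, jar and cap alone.

Things in the scene. Friction and masses are not known exactly. Their poses are not given: they have to be found in the camera images.
- rack: Fixed grey metal rack without a floor (boards stand on the table). Origin on the table at the front face of its low rear sill (28 mm high, 8 mm thick); +x points into the rack, +y to its left, z up. Fixed left cheek plate, 82 mm high: inner face at y = +70 mm, x from -97 to +13 mm.
- bookend (a joint): Bookend plate closing the row on the right, 80 mm high, x -97 to +8 mm of the rack. Slides sideways, held by about 3 N of friction, no spring. Value in m: 0 = inner face at rack y -27 mm; grows as it is pushed to the right, up to 0.045. Starts at 0 to 0.004.
- rail_mid (a point): Middle of the rack's fixed rear cross rail (62 mm behind the sill's front face, 85 mm up). In front of it, 60 to 90 mm up, is the black rubber stop pad. Pad face: anywhere from 10 to 26 mm behind the sill's front face, not reported: feel for it. It is sprung, 5 N per mm, bottoming at 7 mm. Press 6 to 20 N there for half a second; over 23 N strains it.
- longboard_mid (a point): Long clamp board, waxed plywood, to be put away; starts standing on edge on the table right of the rack. 153 mm long (x), 22 thick (y), 110 high, 0.18 to 0.29 kg. Point: its centre, 55 mm over its underside; +x to the nose, z up. Square tail end 76.5 mm behind this point.
- longboard_nose (a point): Tip of the long board's nose, 76.5 mm ahead of its centre, 72.5 mm up. The last 30 mm taper evenly from 22 to 6 mm thick. Below 36 mm the nose end is cut away for 37 mm, so that the nose passes over the rack's sill and meets the stop pad.
- longboard_tail (a point): Place to hold the long board: 56.5 mm behind its centre, 85 mm up, across its 22 mm thickness (axes as the board's). When home, the tail sticks out 36 to 52 mm in front of the short boards, so only this end can be held.
- short1_mid (a point): Short clamp board (waxed light wood, loose, 0.16 kg) on edge in the rack, far end at the sill: 90 mm long (x), 20 thick, 84 high, near end half-round; point at its centre. Order differs: two stand at the left cheek (2 to 3.5 mm slack in all, then solid), two at the bookend (these give way to the right). The gap between the pairs, 8 to 11.5 mm, is the long board's place.
- short2_mid (a point): Short clamp board (waxed light wood, loose, 0.16 kg) on edge in the rack, far end at the sill: 90 mm long (x), 20 thick, 88 high, near end half-round; point at its centre. Order differs: two stand at the left cheek (2 to 3.5 mm slack in all, then solid), two at the bookend (these give way to the right). The gap between the pairs, 8 to 11.5 mm, is the long board's place.
- short3_mid (a point): Short clamp board (waxed light wood, loose, 0.16 kg) on edge in the rack, far end at the sill: 90 mm long (x), 20 thick, 80 high, near end half-round; point at its centre. Order differs: two stand at the left cheek (2 to 3.5 mm slack in all, then solid), two at the bookend (these give way to the right). The gap between the pairs, 8 to 11.5 mm, is the long board's place.
- short4_mid (a point): Short clamp board (waxed light wood, loose, 0.16 kg) on edge in the rack, far end at the sill: 90 mm long (x), 20 thick, 90 high, near end half-round; point at its centre. Order differs: two stand at the left cheek (2 to 3.5 mm slack in all, then solid), two at the bookend (these give way to the right). The gap between the pairs, 8 to 11.5 mm, is the long board's place.
- tape_roll_mid (a point): Bystander: roll of masking tape lying flat, 100 mm across, 25 mm high; point at its centre. Leave alone.
- powder_jar_mid (a point): Bystander: small screw-cap powder jar, 58 mm across, 66 mm high; point at its centre. Leave alone.
- loose_cap_mid (a point): Bystander: spare nozzle cap for a squeeze bottle standing on its wide end, 48 mm across, 68 mm high; point at its centre. Leave alone.
There are look-alikes about, which are no part of the job. Several things look just like the part that bears longboard_mid: the one meant starts nearest to the robot's base.

How it is judged:
By the outcome, as a careful person would: the job done as asked, in the order asked, and still so for the second after the job is handed in, with the robot touching nothing.
It also fails if it takes over 67 s, if anything falls off the work surface, if the arm or the gripper's body presses on something with over 40 N, if the wrist force passes 120 N, or if a joint passes its speed limit or range.

## Working session

There is one attempt and no reset: what is moved stays moved. The work goes in short steps, Python scripts to look and compute and a shell command to move; the robot and the scene stay as the last step left them, time stands still between calls to the robot, and variables do not carry over. Pictures are saved under pics/ and viewed, and the job is handed in when it is done.

```bash
ls; mkdir -p pics; cat > h.py <<'E'
import numpy as np, cv2
from workcell import ctrl, viewer, recognise
from scipy.spatial.transform import Rotation as R
def T_tool():
    o=ctrl.get_obs(); T=np.eye(4); T[:3,:3]=R.from_rotvec(o["orientation"]).as_matrix(); T[:3,3]=o["ee_pos"]; return T
def shot(name):
    T=T_tool(); p=viewer.get_image(name)
    if "extrinsics" in p: p["c2w"]=np.linalg.inv(np.array(p["extrinsics"]))
    else: p["c2w"]=T@np.array(p["T_tool_cam"])
    return p
def slopes(p,u,v):
    f=192/np.tan(np.radians(p["vfov"])/2)
    xd=np.array([(u-p["cx"])/f,(v-p["cy"])/f]).T
    x=xd.copy()
    for _ in range(20):
        r2=(x**2).sum(-1,keepdims=True); x=xd/(1+p["k1"]*r2)
    return x
def w(p,u,v,d=None):
    u=np.atleast_1d(np.array(u,float));v=np.atleast_1d(np.array(v,float))
    s=slopes(p,u,v)
    if d is None: d=p["range_z"][np.clip(v.round().astype(int),0,383),np.clip(u.round().astype(int),0,511)]
    P=np.stack([s[:,0]*d,-s[:,1]*d,-d*np.ones(len(u)),np.ones(len(u))],1)
    return (P@p["c2w"].T)[:,:3]
def cloud(p):
    vv,uu=np.mgrid[0:384,0:512]; P=w(p,uu.ravel(),vv.ravel()).reshape(384,512,3); P[p["range_z"]<=0]=np.nan; return P
def proj(p,X):
    X=np.atleast_2d(X); c=(np.c_[X,np.ones(len(X))]@np.linalg.inv(p["c2w"]).T)
    s=np.stack([c[:,0]/-c[:,2],-c[:,1]/-c[:,2]],1); r2=(s**2).sum(1,keepdims=True); f=192/np.tan(np.radians(p["vfov"])/2)
    return s*(1+p["k1"]*r2)*f+[p["cx"],p["cy"]]
def save(p,n,crop=None,k=1):
    im=p["image"][...,::-1]
    if crop: a,b,c,d=crop; im=im[b:d,a:c]
    cv2.imwrite("pics/"+n,cv2.resize(im,None,fx=k,fy=k,interpolation=cv2.INTER_CUBIC))
E
python3 - <<'E'
from h import *
o=ctrl.get_obs(); print({k:np.round(v,3) for k,v in o.items()})
import pickle
for n in ["top","side","wrist"]:
    p=shot(n); save(p,n+"0.png",k=1.5); pickle.dump(p,open(n+"0.pkl","wb"))
    print(n,p["vfov"],p["k1"],np.round(p["c2w"],2).tolist())
    for nm in ["longboard_mid","longboard_nose","longboard_tail","rail_mid","bookend","rack","short1_mid","tape_roll_mid","powder_jar_mid","loose_cap_mid"]:
        for r in recognise(p,nm)[:5]:
            u,v=r["xy"][0]*512,r["xy"][1]*384
            print(nm,round(r["p"],2),round(u),round(v),w(p,u,v)[0].round(0))
E
```

```text
pics
{'t': np.float64(0.0), 'qpos': array([-1.162,  0.424,  1.631,  0.   ,  1.089, -0.019]), 'qvel': array([-0.002, -0.002, -0.002,  0.001, -0.001,  0.001]), 'joint_torque': array([ 2.0000e-03, -5.4461e+01, -2.7366e+01,  6.5000e-02,  2.3000e-02,
       -0.0000e+00]), 'ee_pos': array([ 259.219, -568.41 ,  403.879]), 'orientation': array([-3.069, -0.667,  0.   ]), 'ft_force': array([0.147, 0.64 , 0.418]), 'moment': array([-0.016, -0.039, -0.021]), 'width': np.float64(88.063)}
top 42.53951336984472 -0.08994169699233655 [[0.02, 0.99, -0.16, 396.29], [-1.0, 0.02, -0.01, -32.49], [-0.0, 0.16, 0.99, 1335.95], [0.0, 0.0, 0.0, 1.0]]
longboard_mid 0.87 341 205 [ 544. -229.  115.]
longboard_mid 0.8 387 156 [ 672. -350.  108.]
longboard_nose 0.98 388 153 [ 678. -352.  113.]
longboard_nose 0.63 339 206 [ 541. -226.  107.]
longboard_tail 0.9 389 159 [ 671. -362.   80.]
longboard_tail 0.61 342 205 [ 544. -232.  113.]
rail_mid 0.76 227 152 [678.  62.  93.]
bookend 0.7 231 170 [633.  49.  79.]
tape_roll_mid 0.86 303 150 [ 704. -141.   13.]
powder_jar_mid 0.67 133 207 [533. 304.  67.]
powder_jar_mid 0
[... 347 characters left out ...]
553. -226.   79.]
longboard_nose 0.83 266 152 [ 551. -223.   75.]
longboard_nose 0.6 226 135 [ 673. -294.   95.]
longboard_tail 0.81 223 132 [ 683. -315.   94.]
longboard_tail 0.7 269 153 [ 542. -222.   70.]
rail_mid 0.83 223 242 [685. 171. 105.]
bookend 0.45 230 227 [672.  18.  -1.]
rack 0.93 224 242 [683. 171. 104.]
tape_roll_mid 0.98 235 187 [ 653. -152.   -1.]
powder_jar_mid 0.72 289 301 [538. 329.  69.]
loose_cap_mid 0.65 222 246 [688. 176.  97.]
loose_cap_mid 0.62 313 303 [477. 308.  27.]
loose_cap_mid 0.35 232 185 [ 662. -164.   -3.]
wrist 60.56565157458304 -0.05375309457446158 [[0.42, 0.88, 0.24, 324.62], [-0.91, 0.4, 0.11, -538.31], [-0.0, -0.27, 0.96, 384.47], [0.0, 0.0, 0.0, 1.0]]
```

View pics/top0.png

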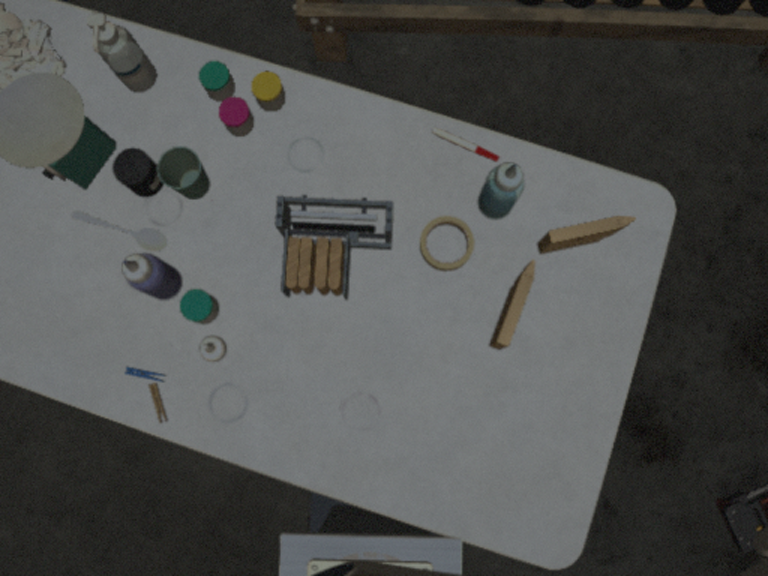

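View pics/side0.png

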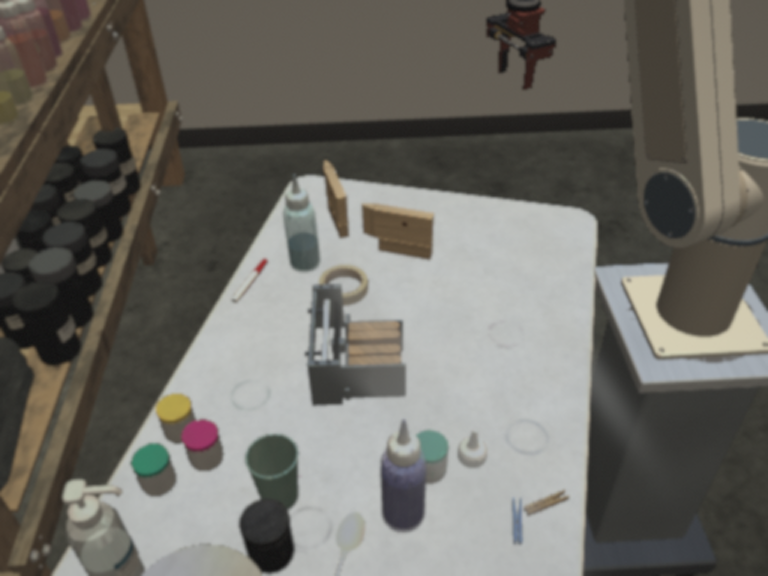

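Two boards look like the long one: A at top-picture pixel (341,205) is about 590 mm from the base, and B at (387,156) is about 757 mm. A fits "nearest to the robot's base". I'll confirm that in one crop and measure both the board and the rack.

```bash
python3 - <<'E'
from h import *
import pickle
p=pickle.load(open("top0.pkl","rb"))
save(p,"crop0.png",(170,110,430,250),3)
C=cloud(p)
def box(b,z):
    a,bb,c,d=b; Q=C[bb:d,a:c].reshape(-1,3); return Q[(Q[:,2]>z[0])&(Q[:,2]<z[1])]
Q=box((315,165,365,240),(95,125)); print(len(Q),Q.mean(0).round(1),np.median(Q[:,2]))
r=cv2.minAreaRect(Q[:,:2].astype(np.float32)); print(r, cv2.boxPoints(r).round(0).tolist())
Q=box((180,150,240,200),(70,105)); print(len(Q)); r=cv2.minAreaRect(Q[:,:2].astype(np.float32)); print(r, cv2.boxPoints(r).round(0).tolist())
for b in [(185,130,265,170)]:
    Q=box(b,(60,130)); r=cv2.minAreaRect(Q[:,:2].astype(np.float32)); print(r, cv2.boxPoints(r).round(0).tolist())
E
```

```text
473 [ 548.2 -237.7  110.3] 110.71026606650685
((553.9718627929688, -240.55715942382812), (20.33849334716797, 152.33335876464844), 69.73590087890625) [[479.0, -224.0], [622.0, -276.0], [629.0, -257.0], [486.0, -205.0]]
1508
((623.991455078125, 100.36233520507812), (119.78319549560547, 141.03428649902344), 0.44977015256881714) [[564.0, 170.0], [565.0, 29.0], [684.0, 30.0], [683.0, 171.0]]
((684.63525390625, 73.47014617919922), (105.58125305175781, 200.3956756591797), 0.331878125667572) [[631.0, 173.0], [632.0, -27.0], [738.0, -26.0], [737.0, 174.0]]
```

View pics/crop0.png

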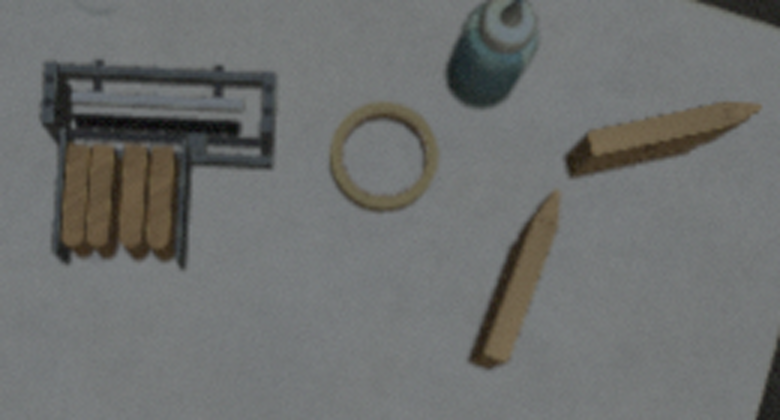

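```bash
cat >> h.py <<'E'
def togo(xyz,hd=None):
    "shift in tool axes (mm) for TCP to xyz, and rz (deg) to bring tool x to heading hd"
    T=T_tool(); d=T[:3,:3].T@(np.array(xyz,float)-T[:3,3]); 
    h=np.degrees(np.arctan2(T[1,0],T[0,0]))
    print("tool z",T[:3,2].round(4),"heading",h.round(2),"pos",T[:3,3].round(1),"shift mm",d.round(1), "rz", None if hd is None else round(h-hd,2))
E
python3 -m handwheel '[{"rz":8.94},{"rz":8.94},{"rz":8.94},{"rz":8.94},{"rz":8.94},{}]'
python3 -c "
from h import *
togo([501,-221,404],-20.2)"
```

```text
tool z [ 0.e+00 -1.e-04 -1.e+00] heading 24.51 pos [ 259.3 -568.6  404.7] shift mm [ 364.1 -216.     0.7] rz 44.71$[0]: bad value
```

```bash

python3 -m handwheel '[{"rz":8.94},{"rz":8.94},{"rz":8.94},{"rz":8.94},{"rz":8.94},{"rz":0}]'
python3 -c "
from h import *
togo([501,-221,404],-20.2)"
```

```text
tool z [ 0.e+00 -1.e-04 -1.e+00] heading 24.51 pos [ 259.3 -568.6  404.7] shift mm [ 364.1 -216.     0.7] rz 44.71$[0]: bad value
```

```bash

python3 -m handwheel '[{"gripper":0,"tx":0,"ty":0,"tz":0,"rx":0,"ry":0,"rz":8.94},{"gripper":0,"tx":0,"ty":0,"tz":0,"rx":0,"ry":0,"rz":8.94},{"gripper":0,"tx":0,"ty":0,"tz":0,"rx":0,"ry":0,"rz":8.94},{"gripper":0,"tx":0,"ty":0,"tz":0,"rx":0,"ry":0,"rz":8.94},{"gripper":0,"tx":0,"ty":0,"tz":0,"rx":0,"ry":0,"rz":8.94}]'
python3 -c "
from h import *
togo([501,-221,404],-20.2)"
```

```text
t: 2.28
ee_pos: [259.3, -568.7, 404.7]
orientation: [3.092, -0.559, -0.0]
ft_force: [0.3, -0.2, 0.2]
width: 87.6
tool z [-0. -0. -1.] heading -20.48 pos [ 259.3 -568.7  404.7] shift mm [ 104.8 -410.2    0.7] rz -0.28
```

```bash

python3 -m handwheel '[{"gripper":0,"tx":0.013,"ty":-0.05,"tz":0,"rx":0,"ry":0,"rz":0},{"gripper":0,"tx":0.013,"ty":-0.05,"tz":0,"rx":0,"ry":0,"rz":0},{"gripper":0,"tx":0.013,"ty":-0.05,"tz":0,"rx":0,"ry":0,"rz":0},{"gripper":0,"tx":0.013,"ty":-0.05,"tz":0,"rx":0,"ry":0,"rz":0},{"gripper":0,"tx":0.013,"ty":-0.05,"tz":0,"rx":0,"ry":0,"rz":0},{"gripper":0,"tx":0.013,"ty":-0.05,"tz":0,"rx":0,"ry":0,"rz":0},{"gripper":0,"tx":0.013,"ty":-0.05,"tz":0,"rx":0,"ry":0,"rz":0},{"gripper":0,"tx":0.013,"ty":-0.05,"tz":0,"rx":0,"ry":0,"rz":0}]'
cat > brd.py <<'E'
from h import *
import sys
p=shot("wrist"); save(p,sys.argv[1],k=1.5)
C=cloud(p).reshape(-1,3)
Q=C[(C[:,2]>106)&(C[:,2]<116)&(np.hypot(C[:,0]-554,C[:,1]+240)<110)]
print(len(Q),np.median(Q[:,2]))
r=cv2.minAreaRect(Q[:,:2].astype(np.float32)); print(r, cv2.boxPoints(r).round(1).tolist())
m=Q[:,:2].mean(0); U=np.linalg.svd(Q[:,:2]-m,full_matrices=False)[2][0]; U*=np.sign(U[0])
s=(Q[:,:2]-m)@U; t=(Q[:,:2]-m)@[-U[1],U[0]]
print("mean",m,"ang",np.degrees(np.arctan2(U[1],U[0])),"s",s.min(),s.max(),"t",np.percentile(t,[1,50,99]))
E
python3 brd.py wrist1.png
python3 -c "
from h import *
togo([501,-221,404],-20.2)"
```

```text
t: 3.28
ee_pos: [495.8, -227.7, 404.9]
orientation: [3.093, -0.551, 0.001]
ft_force: [0.8, -1.0, 0.1]
width: 87.6
4574 109.68491974312158
((553.591552734375, -239.69549560546875), (21.976829528808594, 152.38046264648438), 69.76688385009766) [[478.29998779296875, -223.6999969482422], [621.2999877929688, -276.3999938964844], [628.9000244140625, -255.6999969482422], [485.8999938964844, -203.0]]
mean [ 552.52147632 -239.46501603] ang -20.33898553334405 s -75.10408569369612 77.27311724415019 t [-1.07124595e+01 -1.84271047e-03  1.07811410e+01]
tool z [ 0.0022  0.0017 -1.    ] heading -20.07 pos [ 498.2 -224.   405. ] shift mm [ 1.6 -3.8  1. ] rz 0.13
```

View pics/wrist1.png

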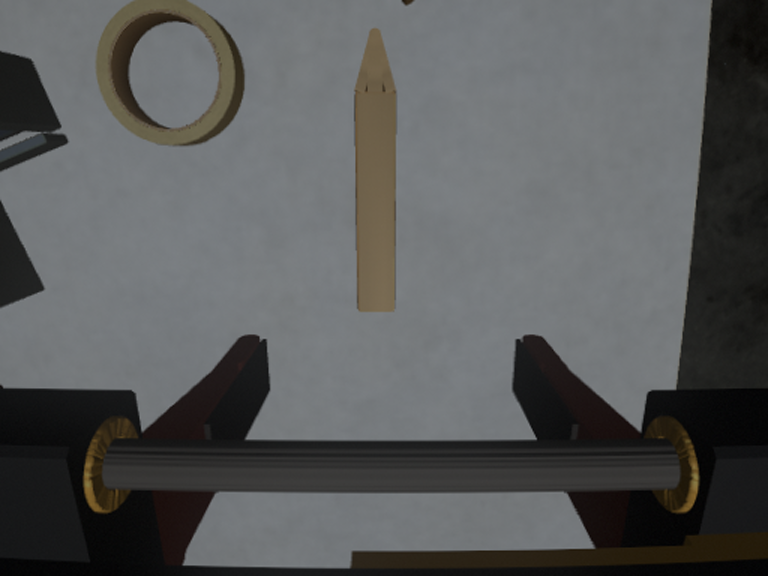

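```bash

python3 -m handwheel '[{"gripper":0,"tx":0.0016,"ty":-0.004,"tz":0.03,"rx":0,"ry":0,"rz":0.2},{"gripper":0,"tx":0,"ty":0,"tz":0.03,"rx":0,"ry":0,"rz":0},{"gripper":0,"tx":0,"ty":0,"tz":0,"rx":0,"ry":0,"rz":0},{"gripper":0,"tx":0,"ty":0,"tz":0,"rx":0,"ry":0,"rz":0}]'
python3 brd.py wrist2.png
python3 -c "
from h import *
togo([500.6,-220.1,248],-20.3)"
```

```text
t: 3.82
ee_pos: [498.1, -226.3, 345.6]
orientation: [3.092, -0.556, 0.002]
ft_force: [0.8, -0.2, 0.2]
width: 88.2
7276 109.71794301580893
((553.1112060546875, -239.59580993652344), (22.189430236816406, 150.99032592773438), 69.67957305908203) [[478.5, -223.8000030517578], [620.0999755859375, -276.20001220703125], [627.7999877929688, -255.39999389648438], [486.20001220703125, -203.0]]
mean [ 553.94677056 -240.0092627 ] ang -20.347273128248002 s -76.4246175044059 74.56884721960687 t [-1.07569892e+01 -9.93237160e-03  1.07496771e+01]
tool z [ 1.7e-03 -8.0e-04 -1.0e+00] heading -20.41 pos [ 498.2 -226.4  345.9] shift mm [-0.2 -6.7 97.9] rz -0.11
```

```bash

python3 -m handwheel '[{"gripper":0,"tx":0,"ty":-0.0065,"tz":0.03,"rx":0,"ry":0,"rz":0},{"gripper":0,"tx":0,"ty":0,"tz":0.03,"rx":0,"ry":0,"rz":0},{"gripper":0,"tx":0,"ty":0,"tz":0.03,"rx":0,"ry":0,"rz":0},{"gripper":0,"tx":0,"ty":0,"tz":0.008,"rx":0,"ry":0,"rz":0},{"gripper":0,"tx":0,"ty":0,"tz":0,"rx":0,"ry":0,"rz":0}]'
python3 -c "
from h import *
togo([500.6,-220.1,248],-20.3)
p=shot('wrist'); save(p,'wrist3.png',k=1.5)"
```

```text
t: 4.5
ee_pos: [500.5, -220.1, 247.4]
orientation: [3.092, -0.556, 0.001]
ft_force: [0.1, 0.1, 0.7]
width: 87.6
tool z [ 7.e-04 -3.e-04 -1.e+00] heading -20.4 pos [ 500.5 -220.1  247.4] shift mm [ 0.1 -0.1 -0.6] rz -0.1
```

View pics/wrist3.png

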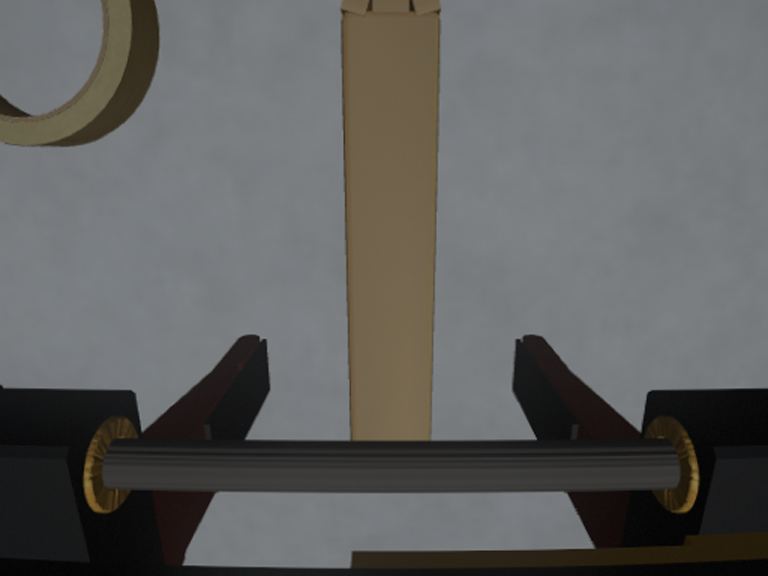

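The wrist picture shows the board's tail centred between the jaws, with edges at about (350–432, 420) and jaw tips at 268 and 514. I'm closing the jaws now.

```bash

python3 -m handwheel '[{"gripper":1,"tx":0,"ty":0,"tz":0,"rx":0,"ry":0,"rz":0},{"gripper":1,"tx":0,"ty":0,"tz":0,"rx":0,"ry":0,"rz":0},{"gripper":1,"tx":0,"ty":0,"tz":0,"rx":0,"ry":0,"rz":0},{"gripper":1,"tx":0,"ty":0,"tz":0,"rx":0,"ry":0,"rz":0},{"gripper":1,"tx":0,"ty":0,"tz":0,"rx":0,"ry":0,"rz":0},{"gripper":1,"tx":0,"ty":0,"tz":0,"rx":0,"ry":0,"rz":0}]'
```

```text
t: 5.3
ee_pos: [500.1, -219.8, 246.6]
orientation: [-3.092, 0.556, 0.0]
ft_force: [0.1, -0.9, -0.2]
width: 31.4
```

```bash

python3 -m handwheel '[{"gripper":1,"tx":0,"ty":0,"tz":0,"rx":0,"ry":0,"rz":0},{"gripper":1,"tx":0,"ty":0,"tz":0,"rx":0,"ry":0,"rz":0},{"gripper":1,"tx":0,"ty":0,"tz":0,"rx":0,"ry":0,"rz":0},{"gripper":1,"tx":0,"ty":0,"tz":0,"rx":0,"ry":0,"rz":0}]'
```

```text
t: 5.8
ee_pos: [500.1, -219.8, 246.6]
orientation: [3.092, -0.556, -0.0]
ft_force: [-0.1, -0.2, 0.1]
width: 22.1
```

```bash

python3 -m handwheel '[{"gripper":1,"tx":0,"ty":0,"tz":-0.01,"rx":0,"ry":0,"rz":0},{"gripper":1,"tx":0,"ty":0,"tz":-0.02,"rx":0,"ry":0,"rz":0},{"gripper":1,"tx":0,"ty":0,"tz":-0.03,"rx":0,"ry":0,"rz":0},{"gripper":1,"tx":0,"ty":0,"tz":-0.03,"rx":0,"ry":0,"rz":0},{"gripper":1,"tx":0,"ty":0,"tz":-0.03,"rx":0,"ry":0,"rz":0},{"gripper":1,"tx":0,"ty":0,"tz":-0.02,"rx":0,"ry":0,"rz":0},{"gripper":1,"tx":0,"ty":0,"tz":-0.01,"rx":0,"ry":0,"rz":0},{"gripper":1,"tx":0,"ty":0,"tz":0,"rx":0,"ry":0,"rz":0}]'
python3 -m handwheel '[{"gripper":1,"tx":0,"ty":0,"tz":0,"rx":0,"ry":0,"rz":-3.4},{"gripper":1,"tx":0,"ty":0,"tz":0,"rx":0,"ry":0,"rz":-5},{"gripper":1,"tx":0,"ty":0,"tz":0,"rx":0,"ry":0,"rz":-5},{"gripper":1,"tx":0,"ty":0,"tz":0,"rx":0,"ry":0,"rz":-4},{"gripper":1,"tx":0,"ty":0,"tz":0,"rx":0,"ry":0,"rz":-3},{"gripper":1,"tx":0,"ty":0,"tz":0,"rx":0,"ry":0,"rz":0}]'
python3 -c "
from h import *
togo([548,-20,404],0)
p=shot('side'); save(p,'side1.png',(180,60,340,220),4)"
```

```text
t: 6.8
ee_pos: [500.0, -219.8, 397.2]
orientation: [3.092, -0.556, 0.001]
ft_force: [0.4, -0.0, -2.3]
width: 22.0
t: 7.55
ee_pos: [499.8, -219.7, 395.5]
orientation: [-3.141, 0.0, 0.003]
ft_force: [-0.1, -0.1, -2.7]
width: 21.7
tool z [-2.e-03  9.e-04 -1.e+00] heading -0.02 pos [ 499.8 -219.7  395.5] shift mm [  48.1 -199.7   -8.4] rz -0.02
```

View pics/side1.png

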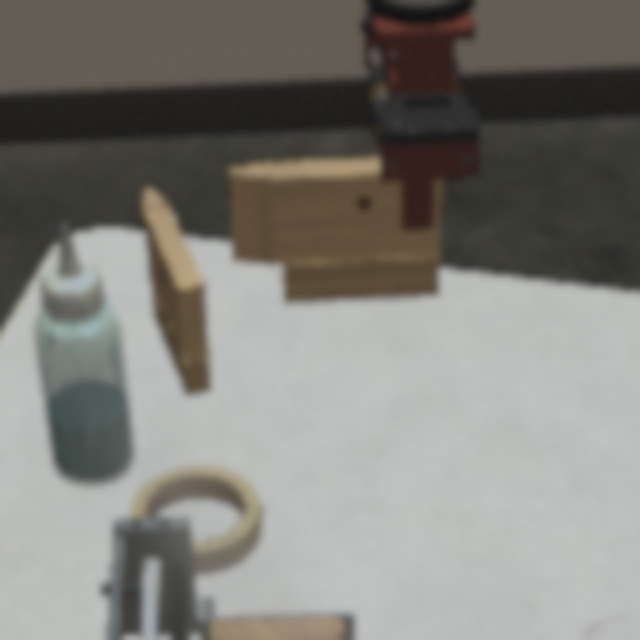

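The side picture shows the board held level, with the nose at (232,170) and the gripper at (418,200). Next I'm moving it beside the rack to measure.

```bash

python3 -m handwheel '[{"gripper":1,"tx":0.003,"ty":-0.012,"tz":0,"rx":0,"ry":0,"rz":0},{"gripper":1,"tx":0.006,"ty":-0.025,"tz":0,"rx":0,"ry":0,"rz":0},{"gripper":1,"tx":0.009,"ty":-0.038,"tz":0,"rx":0,"ry":0,"rz":0},{"gripper":1,"tx":0.01,"ty":-0.045,"tz":0,"rx":0,"ry":0,"rz":0},{"gripper":1,"tx":0.009,"ty":-0.038,"tz":0,"rx":0,"ry":0,"rz":0},{"gripper":1,"tx":0.008,"ty":-0.025,"tz":0,"rx":0,"ry":0,"rz":0},{"gripper":1,"tx":0.003,"ty":-0.012,"tz":0,"rx":0,"ry":0,"rz":0},{"gripper":1,"tx":0,"ty":0,"tz":0,"rx":0,"ry":0,"rz":0}]'
python3 -m handwheel '[{"gripper":1,"tx":0,"ty":0,"tz":0,"rx":0,"ry":0,"rz":0},{"gripper":1,"tx":0,"ty":0,"tz":0,"rx":0,"ry":0,"rz":0}]'
python3 -c "
from h import *
import pickle
p=shot('wrist'); save(p,'wrist4.png',k=1.5); pickle.dump(p,open('wrist4.pkl','wb'))"
```

```text
t: 8.6
ee_pos: [548.0, -24.2, 396.5]
orientation: [3.141, 0.002, -0.001]
ft_force: [-0.4, -0.5, -1.8]
width: 21.9
t: 8.85
ee_pos: [547.9, -25.6, 396.7]
orientation: [3.141, -0.002, -0.0]
ft_force: [-0.4, 0.4, -2.0]
width: 22.1
```

View pics/wrist4.png

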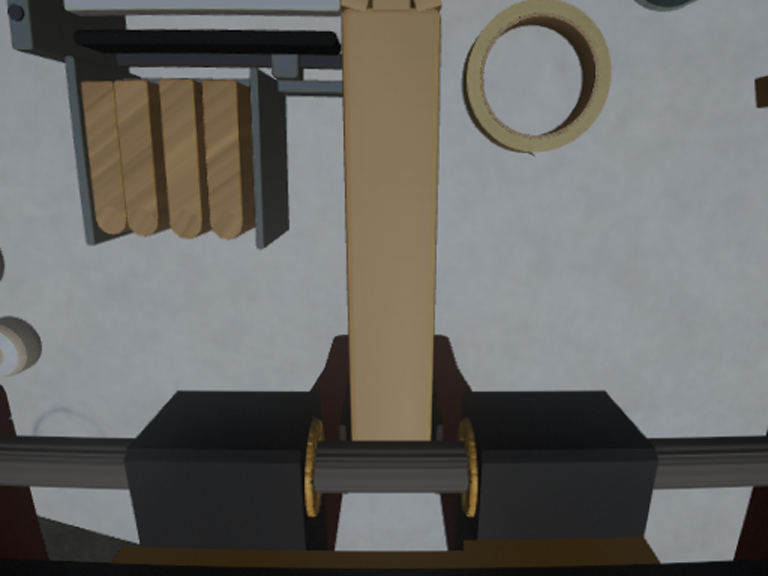

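The wrist picture shows the rack at left: shorts at columns ~100, 137, 180 and 225 (row 160), left cheek at 80 and bookend at 265. The gap is between columns 160 and 165, and the held board is at 350–437.

```bash

python3 - <<'E'
from h import *
import pickle
p=pickle.load(open('wrist4.pkl','rb'))
C=cloud(p); im=p["image"].astype(float)
sub=np.zeros((384,512),bool); sub[30:170,35:200]=1
wood=(im[...,0]-im[...,2]>25)&sub
m=wood&(C[...,2]>74)
z=C[...,2]
print(np.histogram(z[m],bins=np.arange(74,100,1)))
# profile in y at several x
Q=C[m]
for x in np.arange(570,650,12):
    S=Q[abs(Q[:,0]-x)<4]; S=S[np.argsort(-S[:,1])]
    # split where z changes >1.2 or y jump>3
    segs=[];cur=[S[0]]
    for q in S[1:]:
        if cur[-1][1]-q[1]>2.5: segs.append(np.array(cur));cur=[q]
        else: cur.append(q)
    segs.append(np.array(cur))
    print(x,[(s[:,1].max().round(1),s[:,1].min().round(1),np.median(s[:,2]).round(1)) for s in segs if len(s)>5])
g=(~wood)&sub&(z>70)&(z<88)
G=C[g]
for x in np.arange(560,660,12):
    S=G[abs(G[:,0]-x)<3]
    for nm,sel in [("L",S[:,1]>90),("R",S[:,1]<45)]:
        s=S[sel]
        if len(s)>5: print(x,nm,s[:,1].min().round(1),s[:,1].max().round(1),np.median(s[:,2]).round(1))
# held board
b=(z>210)&(z<300); B=C[b]; print("held",len(B),np.median(B[:,2]))
A=np.c_[B[:,:2],np.ones(len(B))]; print(np.linalg.lstsq(A,B[:,2],rcond=None)[0])
for x in np.arange(560,680,20):
    s=B[abs(B[:,0]-x)<4]
    if len(s): print(x,s[:,1].min().round(1),s[:,1].max().round(1),np.median(s[:,2]).round(1))
E
```

```text
(array([  55,   71,   92,  136,  423, 1133,  731,  225,  412, 1080,  810,
        191,  414, 1197, 1092, 1147,  760,  123,    4,    0,    0,    0,
          0,    0,    0]), array([74, 75, 76, 77, 78, 79, 80, 81, 82, 83, 84, 85, 86, 87, 88, 89, 90,
       91, 92, 93, 94, 95, 96, 97, 98, 99]))
570 [(np.float64(148.9), np.float64(142.4), np.float64(79.2)), (np.float64(126.6), np.float64(120.5), np.float64(83.8)), (np.float64(99.0), np.float64(90.0), np.float64(89.1)), (np.float64(77.4), np.float64(66.2), np.float64(87.3))]
582 [(np.float64(155.6), np.float64(114.6), np.float64(81.1)), (np.float64(104.8), np.float64(84.9), np.float64(89.7)), (np.float64(81.3), np.float64(62.2), np.float64(87.7))]
594 [(np.float64(156.5), np.float64(113.7), np.float64(80.9)), (np.float64(104.8), np.float64(84.7), np.float64(89.7)), (np.float64(81.5), np.float64(61.4), np.float64(87.8))]
606 [(np.float64(156.6), np.float64(113.5), np.float64(81.1)), (np.float64(104.7), np.float64(84.4), np.float64(89.7)), (np.float64(81.4), np.float64(60.5), np.float64(87.8))]
618 [(np.float64(156.6), np.float64(112.7), np.float64(81.5)), (np.float64(104.4), np.float64(84.5), np.float64(89.5)), (np.float64(81.0), np.float64(60.4), np.float64(87.5))]
630 [(np.float64(155.7), np.float64(112.5), np.float64(81.6)), (np.float64(105.0), np.float64(60.3), np.float64(88.3))]
642 [(np.float64(155.7), np.float64(112.5), np.float64(81.1)), (np.float64(103.9), np.float64(83.4), np.float64(89.5)), (np.float64(79.6), np.float64(60.1), np.float64(87.6))]
572 L 90.8 164.2 79.9
584 L 114.0 162.8 79.6
596 L 155.6 162.5 81.5
608 L 155.9 162.4 81.4
620 L 113.5 162.1 80.6
632 L 154.7 161.8 81.0
644 L 112.3 161.1 80.7
656 L 154.4 161.5 81.2
held 22692 259.80572364677835
[-1.13049877e-01  6.15523600e-02  3.31492362e+02]
560 -99.2 48.3 259.5
580 -62.4 48.7 259.8
600 -36.4 -14.7 259.7
620 -36.6 -14.3 259.7
640 -36.4 -14.5 259.7
```

```bash

python3 - <<'E'
from h import *
import pickle
p=pickle.load(open('wrist4.pkl','rb'))
C=cloud(p); im=p["image"].astype(float); z=C[...,2]
sub=np.zeros((384,512),bool); sub[45:170,50:200]=1
sm=cv2.medianBlur(z.astype(np.float32),3)
for nm,lo,hi,ya,yb in [("s3",77.5,81.5,132,160),("s1",82,85.7,108,140),("s4",88.5,92,80,110),("s2",86,88.5,56,84)]:
    m=sub&(sm>lo)&(sm<hi)&(C[...,1]>ya)&(C[...,1]<yb)&(im[...,0]-im[...,2]>25)
    m=cv2.morphologyEx(m.astype(np.uint8),cv2.MORPH_OPEN,np.ones((3,3)))
    n,l,st,_=cv2.connectedComponentsWithStats(m); k=1+np.argmax(st[1:,4]); Q=C[l==k]
    r=cv2.minAreaRect(Q[:,:2].astype(np.float32)); 
    xs=np.arange(580,648,4); L=[];R_=[]
    for x in xs:
        s=Q[abs(Q[:,0]-x)<2.5][:,1]; L.append(s.max() if len(s) else np.nan);R_.append(s.min() if len(s) else np.nan)
    L=np.array(L);R_=np.array(R_);ok=np.isfinite(L)
    fl=np.polyfit(xs[ok],L[ok],1);fr=np.polyfit(xs[ok],R_[ok],1)
    print(nm,len(Q),np.round(r[0],1),np.round(r[1],1),round(r[2],2),"left@580,640",np.polyval(fl,[580,640]).round(1),"right",np.polyval(fr,[580,640]).round(1),"x",np.percentile(Q[:,0],[0.2,99.8]).round(1), "z",np.median(Q[:,2]).round(1))
# rail/sill lines: strongest grey structures beyond x>645
g=(im[...,0]-im[...,2]<20)
for lo,hi,x0,x1 in [(20,35,640,670),(78,100,655,740)]:
    m=g&(z>lo)&(z<hi)&(C[...,0]>x0)&(C[...,0]<x1)&(C[...,1]>20)&(C[...,1]<180)
    Q=C[m]
    for y in range(30,180,15):
        s=Q[abs(Q[:,1]-y)<3]
        if len(s)>3: print(lo,y,len(s),s[:,0].min().round(1),s[:,0].max().round(1),np.median(s[:,2]).round(1))
E
```

```text
s3 2118 [617.9 146.1] [22.  88.5] 88.36 left@580,640 [156.2 155.6] right [136.8 134.7] x [573.8 662.1] z 79.7
s1 2188 [617.5 123.3] [20.8 88.7] 88.38 left@580,640 [134.  132.8] right [114.7 113.1] x [573.5 661.1] z 83.8
s4 2268 [616.3  94.9] [21. 88.] 88.43 left@580,640 [104.8 103.6] right [86.1 84.1] x [573.1 660.3] z 89.8
s2 2307 [616.   71.1] [20.6 88.4] 88.77 left@580,640 [81.9 80. ] right [62.4 60.4] x [572.  659.9] z 87.7
20 30 48 660.3 666.7 27.5
20 45 73 659.9 670.0 27.1
20 75 20 665.3 669.4 27.4
20 105 8 667.5 669.8 27.3
20 135 10 668.1 669.5 27.4
78 30 176 676.5 698.9 89.6
78 45 167 677.3 699.2 89.5
78 60 171 658.9 699.4 89.5
78 75 167 677.8 699.6 89.3
78 90 165 661.1 700.2 89.3
78 105 170 678.5 700.6 89.4
78 120 165 679.2 701.1 89.4
78 135 158 679.4 701.7 89.5
78 150 54 681.4 702.2 90.3
78 165 561 674.9 705.8 89.2
```

```bash

python3 -m handwheel '[{"gripper":1,"tx":-0.008,"ty":-0.008,"tz":0,"rx":0,"ry":0,"rz":0},{"gripper":1,"tx":-0.017,"ty":-0.018,"tz":0,"rx":0,"ry":0,"rz":0},{"gripper":1,"tx":-0.023,"ty":-0.026,"tz":0,"rx":0,"ry":0,"rz":0.8},{"gripper":1,"tx":-0.025,"ty":-0.03,"tz":0,"rx":0,"ry":0,"rz":0.8},{"gripper":1,"tx":-0.025,"ty":-0.026,"tz":0,"rx":0,"ry":0,"rz":0},{"gripper":1,"tx":-0.018,"ty":-0.018,"tz":0,"rx":0,"ry":0,"rz":0},{"gripper":1,"tx":-0.008,"ty":-0.01,"tz":0,"rx":0,"ry":0,"rz":0},{"gripper":1,"tx":0,"ty":0,"tz":0,"rx":0,"ry":0,"rz":0}]'
python3 -m handwheel '[{"gripper":1,"tx":0,"ty":0,"tz":0.02,"rx":0,"ry":0,"rz":0},{"gripper":1,"tx":0,"ty":0,"tz":0.03,"rx":0,"ry":0,"rz":0},{"gripper":1,"tx":0,"ty":0,"tz":0.02,"rx":0,"ry":0,"rz":0},{"gripper":1,"tx":0,"ty":0,"tz":0,"rx":0,"ry":0,"rz":0},{"gripper":1,"tx":0,"ty":0,"tz":0,"rx":0,"ry":0,"rz":0}]'
python3 -c "
from h import *
togo([424.0,114.6,247.6],-1.6)
p=shot('wrist'); save(p,'wrist5.png',k=1.5)
C=cloud(p);B=C[(C[...,2]>165)&(C[...,2]<200)]
for x in np.arange(440,540,20):
    s=B[abs(B[:,0]-x)<4]
    if len(s): print(x,np.percentile(s[:,1],[1,99]).round(1),np.median(s[:,2]).round(1))
"
```

```text
t: 9.9
ee_pos: [425.3, 113.6, 396.9]
orientation: [-3.141, 0.041, -0.001]
ft_force: [-0.1, -0.4, -2.3]
width: 22.0
t: 10.52
ee_pos: [426.7, 112.7, 327.3]
orientation: [-3.141, 0.044, -0.002]
ft_force: [-0.4, -0.7, -2.8]
width: 22.4
tool z [ 1.e-03  2.e-04 -1.e+00] heading -1.62 pos [426.7 112.7 327.3] shift mm [-2.8 -1.8 79.7] rz -0.02
440 [ 92.3 133. ] 189.9
460 [101.2 122.6] 190.4
480 [100.8 122.1] 190.4
500 [100.  121.6] 190.4
520 [ 99.8 121.1] 190.5
```

View pics/wrist5.png

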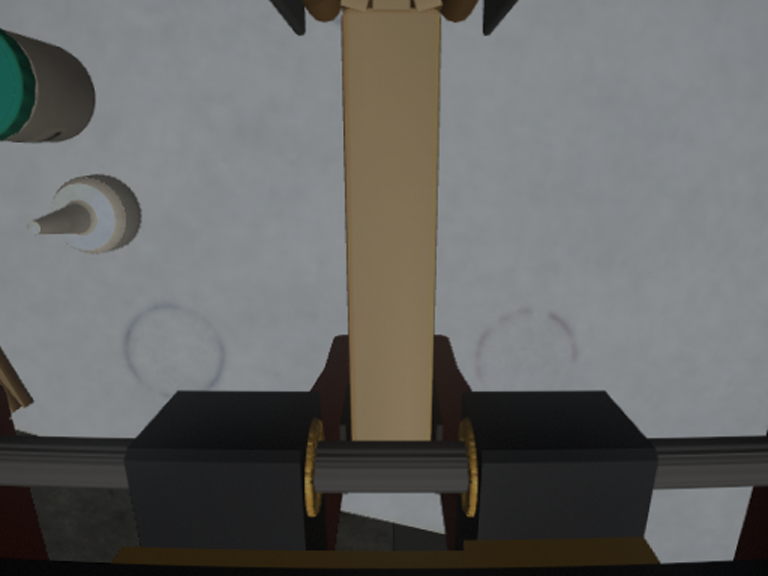

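The wrist picture shows the nose aimed at the rack, with cheek tips symmetric about the board at (290,30) and (490,30), and the cap at (95,215) well clear. I'm descending now.

```bash

python3 -m handwheel '[{"gripper":1,"tx":-0.003,"ty":-0.0018,"tz":0.02,"rx":0,"ry":0,"rz":0},{"gripper":1,"tx":0,"ty":0,"tz":0.03,"rx":0,"ry":0,"rz":0},{"gripper":1,"tx":0,"ty":0,"tz":0.022,"rx":0,"ry":0,"rz":0},{"gripper":1,"tx":0,"ty":0,"tz":0.007,"rx":0,"ry":0,"rz":0},{"gripper":1,"tx":0,"ty":0,"tz":0,"rx":0,"ry":0,"rz":0},{"gripper":1,"tx":0,"ty":0,"tz":0,"rx":0,"ry":0,"rz":0}]'
python3 -c "
from h import *
togo([438.6,114.2,247.6],-1.6)
p=shot('top'); save(p,'top1.png',(170,120,270,220),6)
p=shot('side'); save(p,'side2.png',(180,170,300,290),5)
"
```

```text
t: 11.32
ee_pos: [423.6, 114.9, 248.6]
orientation: [-3.141, 0.044, -0.003]
ft_force: [0.2, -0.7, -2.1]
width: 21.7
tool z [ 1.9e-03  5.0e-04 -1.0e+00] heading -1.59 pos [423.6 114.9 248.6] shift mm [15.   0.3  1. ] rz 0.01
```

View pics/top1.png

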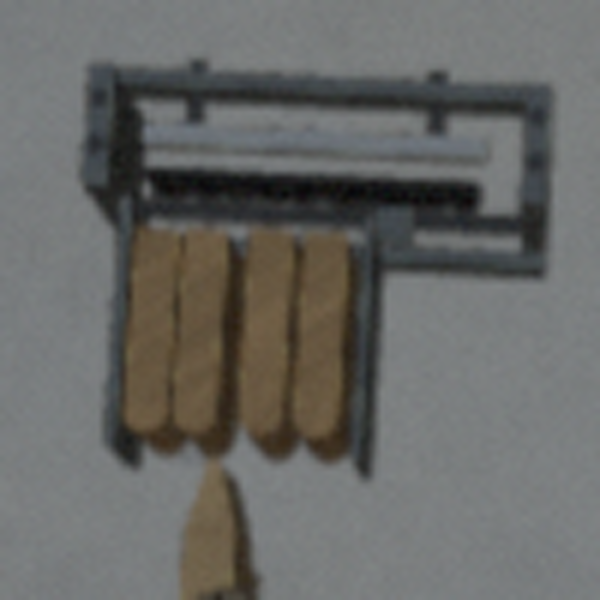

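View pics/side2.png

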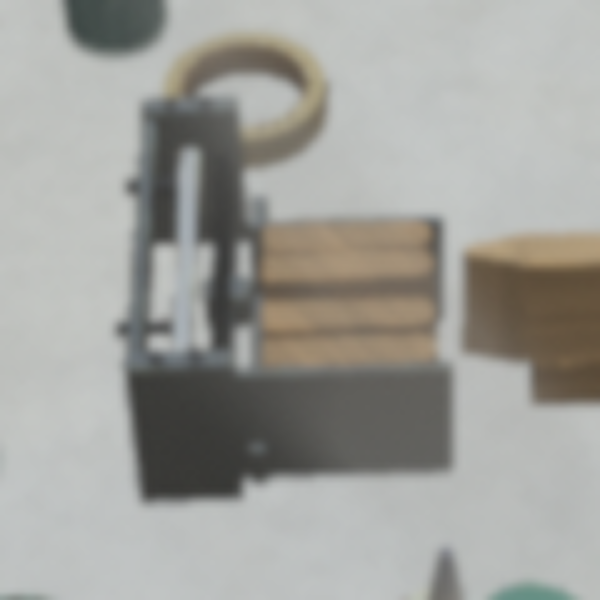

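```bash

python3 - <<'E'
from h import *
p=shot('top'); save(p,'top2.png',(190,165,250,215),12)
# predicted pixels (wrist-derived)
for nm,X in dict(nose=[556.9,111.2,110],s1R580=[580,114,84],s4L580=[580,104.9,90],s1R640=[640,112.3,84],s4L640=[640,103.4,90],s3L=[600,156,80],s2R=[600,61.3,88]).items():
    print(nm,proj(p,X).round(2))
C=cloud(p);z=C[...,2]
for v in range(185,205,2):
    print(v,[(int(round(C[v,u,1])),int(round(z[v,u]))) for u in range(192,232)])
E
```

```text
nose [[205.06 196.9 ]]
s1R580 [[205.45 189.3 ]]
s4L580 [[208.74 189.03]]
s1R640 [[207.01 166.4 ]]
s4L640 [[210.2  166.02]]
s3L [[189.74 181.54]]
s2R [[226.06 181.8 ]]
185 [(150, 80), (147, 80), (145, 79), (141, 83), (139, 80), (137, 81), (135, 77), (131, 84), (128, 87), (126, 83), (123, 86), (121, 78), (118, 84), (115, 90), (113, 86), (113, 65), (113, 41), (112, 20), (102, 91), (99, 91), (97, 93), (94, 92), (92, 91), (89, 90), (86, 94), (84, 94), (84, 67), (79, 87), (76, 91), (74, 94), (72, 87), (69, 89), (66, 92), (64, 91), (61, 91), (60, 74), (60, 32), (54, 81), (52, 79), (49, 71)]
187 [(149, 81), (147, 80), (144, 80), (141, 84), (139, 83), (137, 79), (135, 75), (130, 87), (128, 87), (125, 87), (123, 88), (121, 83), (118, 80), (115, 86), (112, 88), (113, 58), (113, 38), (113, 9), (102, 89), (99, 91), (97, 89), (94, 93), (92, 89), (88, 98), (87, 87), (84, 90), (84, 60), (79, 93), (77, 87), (74, 83), (71, 88), (69, 90), (66, 89), (64, 85), (61, 85), (60, 65), (60, 31), (54, 78), (51, 80), (50, 66)]
189 [(149, 84), (147, 81), (144, 81), (141, 84), (139, 79), (136, 84), (135, 71), (130
[... 2535 characters left out ...]
116, 114), (114, 109), (111, 113), (108, 110), (106, 110), (106, 87), (107, 52), (110, 4), (108, -4), (104, 3), (102, 0), (99, 4), (96, 3), (94, 0), (91, -4), (88, -1), (86, 0), (83, -1), (80, -1), (77, 5), (74, 2), (71, 5), (69, 2), (66, 2), (63, 3), (61, 1), (58, 0), (56, -1), (53, 1)]
203 [(159, 1), (156, 2), (154, -2), (151, 0), (147, 6), (145, 1), (144, -9), (140, 0), (138, -2), (134, 4), (132, 3), (115, 115), (113, 111), (110, 117), (108, 111), (105, 113), (104, 102), (105, 68), (110, 3), (107, 6), (104, 5), (102, 0), (99, -2), (96, -2), (94, -6), (91, 2), (87, 7), (85, 1), (83, -1), (80, -4), (77, 1), (75, -2), (72, 1), (69, 1), (66, 2), (63, 2), (61, -1), (58, -1), (55, 0), (53, -6)]
```

View pics/top2.png

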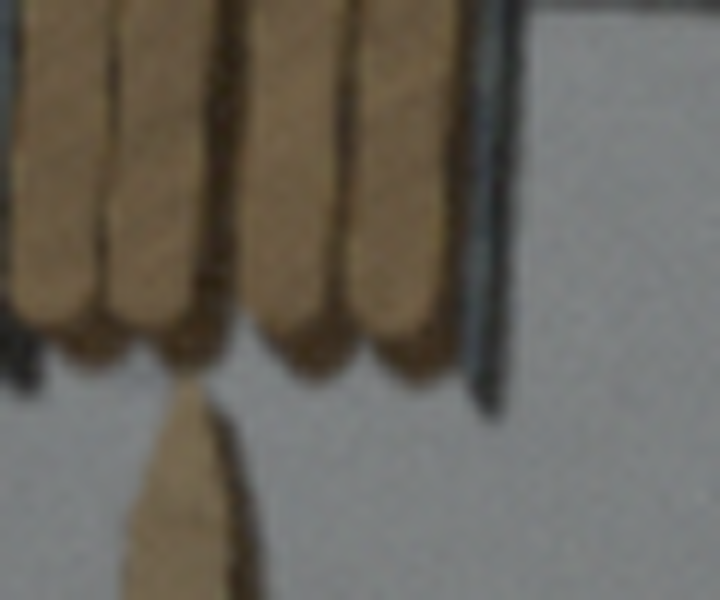

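```bash

python3 -m handwheel '[{"gripper":1,"tx":0,"ty":0.0015,"tz":0.0008,"rx":0,"ry":0,"rz":0},{"gripper":1,"tx":0.006,"ty":0,"tz":0,"rx":0,"ry":0,"rz":0},{"gripper":1,"tx":0.006,"ty":0,"tz":0,"rx":0,"ry":0,"rz":0},{"gripper":1,"tx":0.006,"ty":0,"tz":0,"rx":0,"ry":0,"rz":0},{"gripper":1,"tx":0.004,"ty":0,"tz":0,"rx":0,"ry":0,"rz":0},{"gripper":1,"tx":0,"ty":0,"tz":0,"rx":0,"ry":0,"rz":0}]'
python3 - <<'E'
from h import *
togo([446,0,247.6],-1.6)
p=shot('top'); save(p,'top3.png',(190,160,250,210),12)
p=shot('side'); save(p,'side3.png',(180,170,300,290),5)
E
```

```text
t: 12.22
ee_pos: [445.3, 112.7, 246.8]
orientation: [-3.141, 0.044, -0.0]
ft_force: [-0.8, -0.5, -2.8]
width: 21.6
tool z [ 1.e-04  0.e+00 -1.e+00] heading -1.6 pos [445.3 112.7 246.8] shift mm [  3.8 112.6  -0.8] rz 0.0
```

View pics/top3.png

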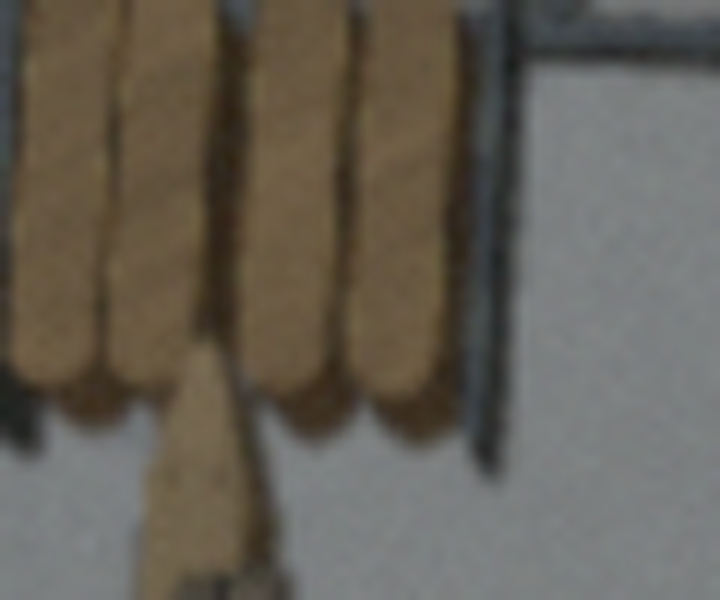

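View pics/side3.png

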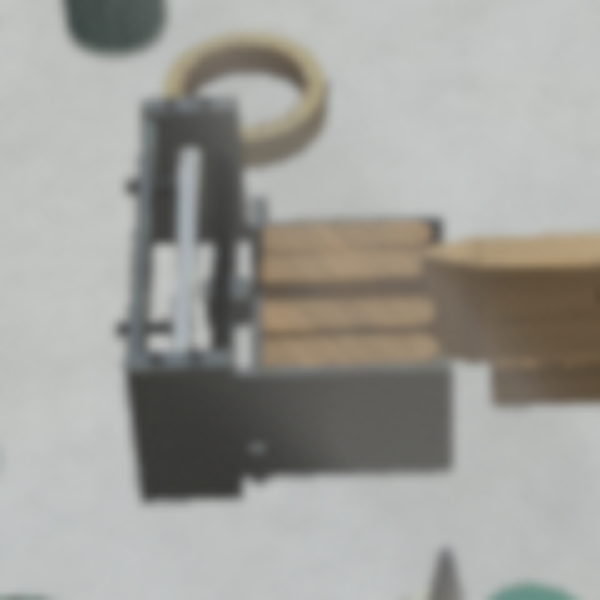

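The top picture shows the tip, seen at (207,345), in the gap at columns 203–242; correcting for its height, it sits near the middle. Force is still under 1 N. I'm going on through the taper, drifting right.

```bash

python3 -m handwheel '[{"gripper":1,"tx":0.003,"ty":0.0004,"tz":-0.0004,"rx":0,"ry":0,"rz":0},{"gripper":1,"tx":0.003,"ty":0.0005,"tz":0,"rx":0,"ry":0,"rz":0},{"gripper":1,"tx":0.003,"ty":0.0005,"tz":0,"rx":0,"ry":0,"rz":0},{"gripper":1,"tx":0.003,"ty":0.0005,"tz":0,"rx":0,"ry":0,"rz":0},{"gripper":1,"tx":0.003,"ty":0.0005,"tz":0,"rx":0,"ry":0,"rz":0}]'
python3 - <<'E'
from h import *
togo([446,0,247.6],-1.6); print(ctrl.get_obs()["moment"].round(2))
p=shot('top'); save(p,'top4.png',(190,160,250,210),12)
E
```

```text
t: 12.95
ee_pos: [460.1, 109.9, 247.2]
orientation: [-3.141, 0.043, 0.0]
ft_force: [-0.8, 0.8, -2.3]
width: 21.7
tool z [-2.e-04  0.e+00 -1.e+00] heading -1.58 pos [460.1 109.9 247.2] shift mm [-11.  110.2  -0.4] rz 0.02
[0.3  0.3  0.13]
```

View pics/top4.png

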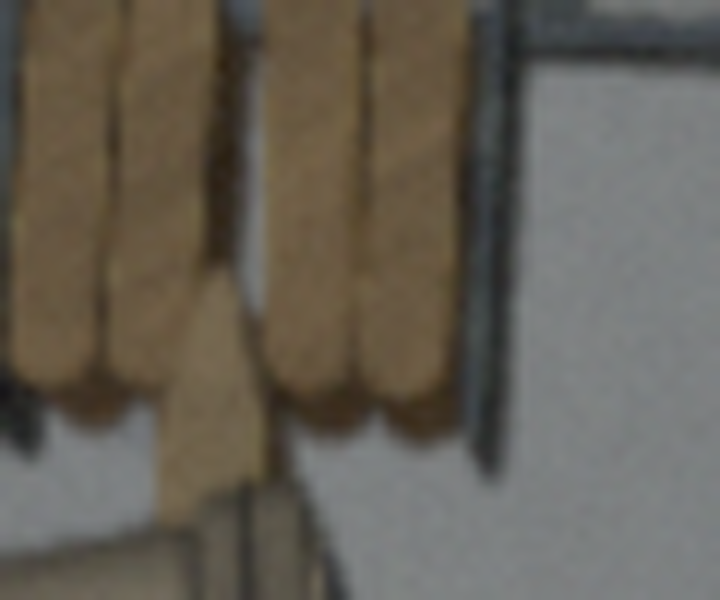

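```bash

python3 -m handwheel '[{"gripper":1,"tx":0.003,"ty":0.0006,"tz":0,"rx":0,"ry":0,"rz":0},{"gripper":1,"tx":0.003,"ty":0.0006,"tz":0,"rx":0,"ry":0,"rz":0},{"gripper":1,"tx":0.003,"ty":0.0006,"tz":0,"rx":0,"ry":0,"rz":0},{"gripper":1,"tx":0.003,"ty":0.0005,"tz":0,"rx":0,"ry":0,"rz":0},{"gripper":1,"tx":0.003,"ty":0.0005,"tz":0,"rx":0,"ry":0,"rz":0}]'
python3 - <<'E'
from h import *
togo([446,0,247.6],-1.6); print(ctrl.get_obs()["moment"].round(2))
p=shot('top'); save(p,'top5.png',(190,160,250,210),12)
p=shot('side'); save(p,'side5.png',(180,170,300,290),5)
E
```

```text
t: 13.62
ee_pos: [474.6, 106.8, 247.1]
orientation: [-3.141, 0.043, 0.002]
ft_force: [-3.6, 4.4, -1.7]
width: 21.6
tool z [-1.3e-03  1.0e-04 -1.0e+00] heading -1.57 pos [474.6 106.8 247.1] shift mm [-25.7 107.5  -0.5] rz 0.03
[0.8  0.77 0.36]
```

View pics/top5.png

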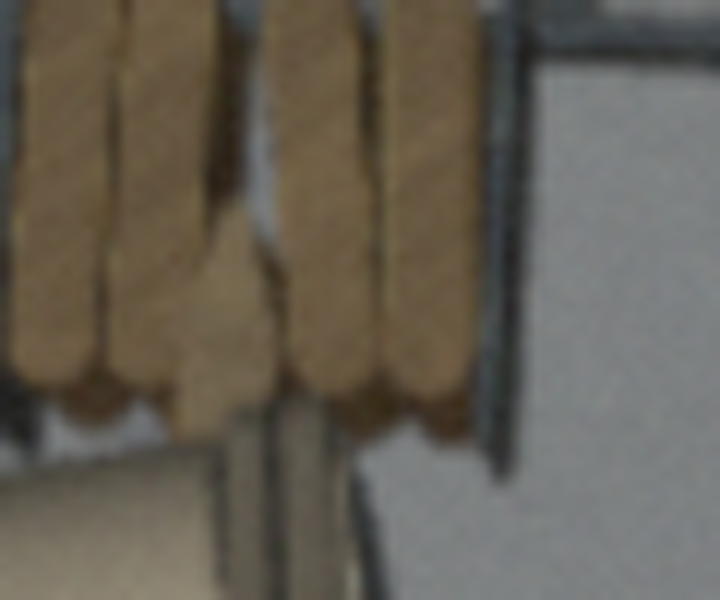

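View pics/side5.png

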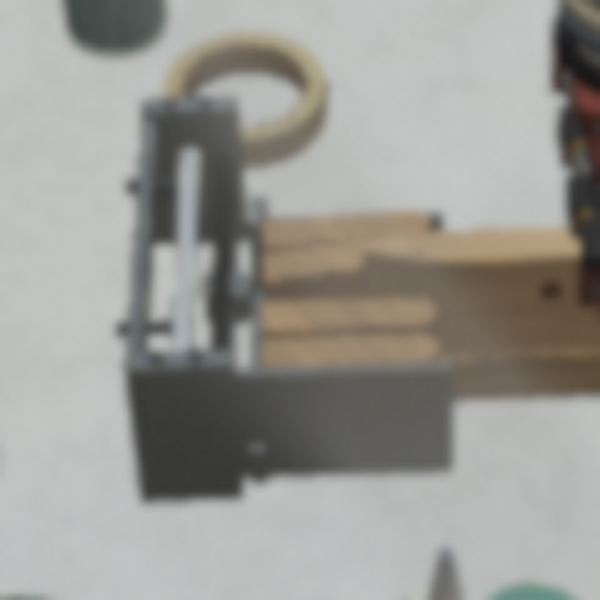

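```bash

python3 -m handwheel '[{"gripper":1,"tx":0.003,"ty":0.0001,"tz":0,"rx":0,"ry":0,"rz":0},{"gripper":1,"tx":0.003,"ty":0,"tz":0,"rx":0,"ry":0,"rz":0},{"gripper":1,"tx":0.003,"ty":0,"tz":0,"rx":0,"ry":0,"rz":0},{"gripper":1,"tx":0.003,"ty":0,"tz":0,"rx":0,"ry":0,"rz":0}]'
python3 -m handwheel '[{"gripper":1,"tx":0.004,"ty":0,"tz":0,"rx":0,"ry":0,"rz":0},{"gripper":1,"tx":0.004,"ty":0,"tz":0,"rx":0,"ry":0,"rz":0},{"gripper":1,"tx":0.004,"ty":0,"tz":0,"rx":0,"ry":0,"rz":0}]'
python3 - <<'E'
from h import *
togo([545,0,247.6],-1.6); print(ctrl.get_obs()["moment"].round(2))
p=shot('top'); save(p,'top6.png',(190,160,250,210),12)
p=shot('side'); save(p,'side6.png',(180,170,300,290),5)
E
```

```text
t: 14.22
ee_pos: [486.9, 106.3, 247.2]
orientation: [-3.141, 0.043, 0.001]
ft_force: [-3.3, 4.3, -3.0]
width: 21.5
t: 14.6
ee_pos: [498.9, 106.1, 247.2]
orientation: [-3.141, 0.043, 0.001]
ft_force: [-2.5, 5.4, -2.9]
width: 21.9
tool z [-4.e-04  2.e-04 -1.e+00] heading -1.58 pos [498.9 106.1 247.2] shift mm [ 49.  104.7  -0.4] rz 0.02
[0.96 0.73 0.48]
```

View pics/top6.png

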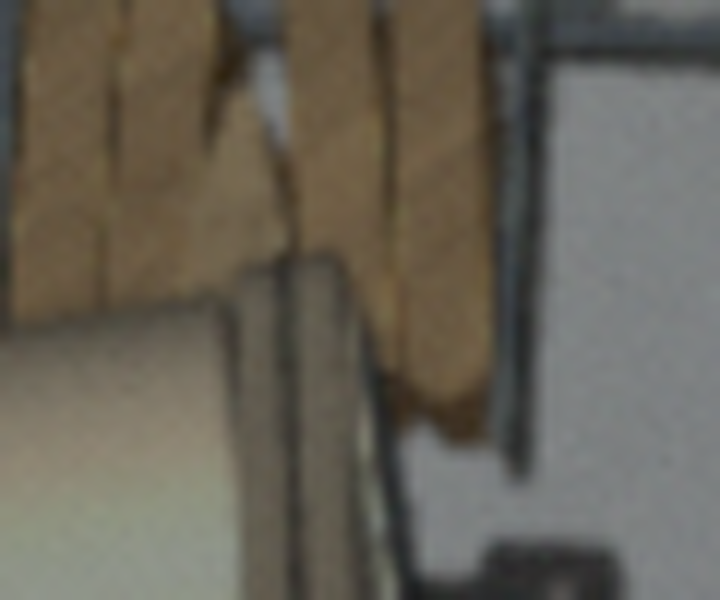

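View pics/side6.png

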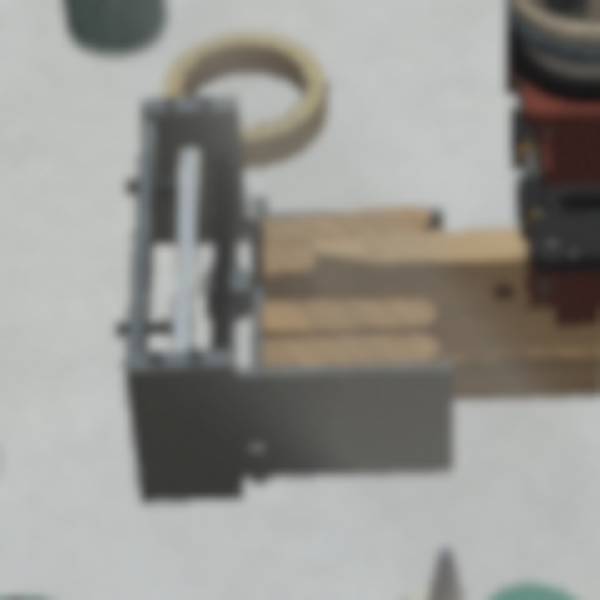

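Going well: the nose is two-thirds in, the left pair is still and the bookend is yielding at 4–5 N. Continuing to just short of the earliest possible pad position.

```bash

python3 -m handwheel '[{"gripper":1,"tx":0.004,"ty":0,"tz":0,"rx":0,"ry":0,"rz":0},{"gripper":1,"tx":0.004,"ty":0,"tz":0,"rx":0,"ry":0,"rz":0},{"gripper":1,"tx":0.004,"ty":0,"tz":0,"rx":0,"ry":0,"rz":0},{"gripper":1,"tx":0.004,"ty":0,"tz":0,"rx":0,"ry":0,"rz":0}]'
python3 -m handwheel '[{"gripper":1,"tx":0.004,"ty":0,"tz":0,"rx":0,"ry":0,"rz":0},{"gripper":1,"tx":0.004,"ty":0,"tz":0,"rx":0,"ry":0,"rz":0},{"gripper":1,"tx":0.004,"ty":0,"tz":0,"rx":0,"ry":0,"rz":0},{"gripper":1,"tx":0.004,"ty":0,"tz":0,"rx":0,"ry":0,"rz":0},{"gripper":1,"tx":0,"ty":0,"tz":0.0005,"rx":0,"ry":0,"rz":0}]'
python3 - <<'E'
from h import *
togo([545,0,247.6],-1.6); print(ctrl.get_obs()["moment"].round(2),ctrl.get_obs()["ft_force"].round(2))
p=shot('wrist'); save(p,'wrist7.png',k=1.5)
p=shot('side'); save(p,'side7.png',(180,170,300,290),5)
E
```

```text
t: 15.2
ee_pos: [514.9, 105.6, 247.2]
orientation: [-3.141, 0.043, 0.001]
ft_force: [-3.8, 5.3, -2.7]
width: 21.8
t: 15.82
ee_pos: [531.5, 104.9, 247.0]
orientation: [-3.141, 0.044, -0.002]
ft_force: [0.3, 1.3, -2.1]
width: 22.0
tool z [ 1.5e-03  1.0e-04 -1.0e+00] heading -1.6 pos [531.5 104.9 247. ] shift mm [ 16.4 104.5  -0.6] rz -0.0
[0.36 0.07 0.11] [ 0.31  1.34 -2.1 ]
```

View pics/wrist7.png

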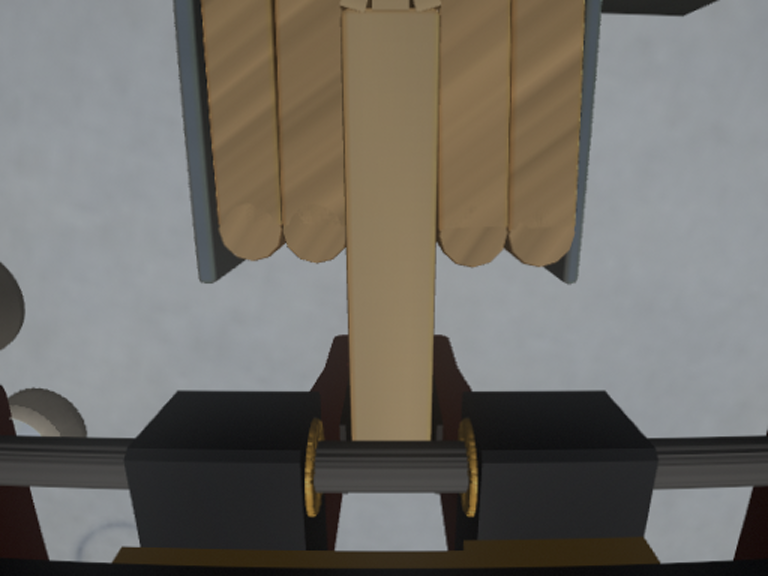

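View pics/side7.png

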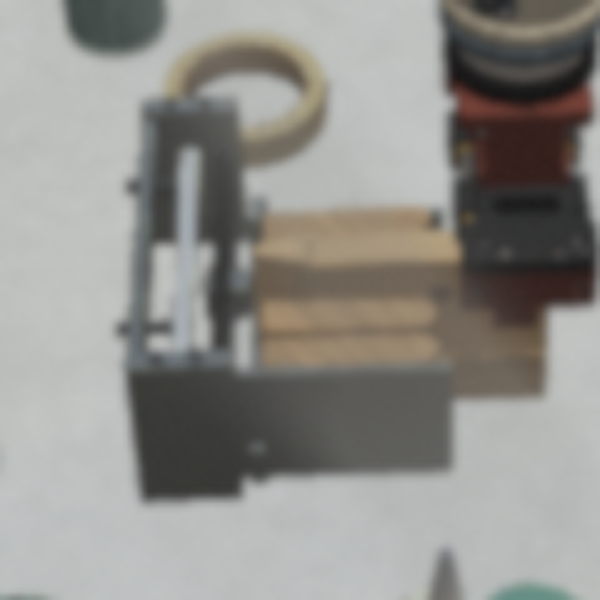

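```bash

python3 -m handwheel '[{"gripper":1,"tx":0.0015,"ty":0,"tz":0.0003,"rx":0,"ry":0,"rz":0},{"gripper":1,"tx":0.0015,"ty":0,"tz":0,"rx":0,"ry":0,"rz":0},{"gripper":1,"tx":0.0015,"ty":0,"tz":0,"rx":0,"ry":0,"rz":0},{"gripper":1,"tx":0.0015,"ty":0,"tz":0,"rx":0,"ry":0,"rz":0}]'
python3 -m handwheel '[{"gripper":1,"tx":0.0015,"ty":0,"tz":0,"rx":0,"ry":0,"rz":0},{"gripper":1,"tx":0.0015,"ty":0,"tz":0,"rx":0,"ry":0,"rz":0}]'
```

```text
t: 16.42
ee_pos: [536.7, 104.8, 246.6]
orientation: [3.141, -0.044, -0.001]
ft_force: [-4.2, 1.1, 5.1]
width: 21.6
t: 16.68
ee_pos: [539.8, 104.8, 246.6]
orientation: [3.141, -0.044, -0.001]
ft_force: [-5.4, 1.8, 6.0]
width: 21.4
```

```bash

python3 -m handwheel '[{"gripper":1,"tx":0.001,"ty":0,"tz":0,"rx":0,"ry":0,"rz":0}]'
python3 -m handwheel '[{"gripper":1,"tx":0.001,"ty":0,"tz":0,"rx":0,"ry":0,"rz":0}]'
```

```text
t: 16.8
ee_pos: [540.8, 104.7, 246.6]
orientation: [3.141, -0.044, -0.001]
ft_force: [-5.1, 2.3, 5.5]
width: 21.6
t: 16.92
ee_pos: [541.8, 104.7, 246.6]
orientation: [3.141, -0.044, -0.001]
ft_force: [-5.0, 2.0, 4.8]
width: 22.0
```

```bash

python3 -m handwheel '[{"gripper":1,"tx":0.0005,"ty":0,"tz":-0.0002,"rx":0,"ry":0,"rz":0},{"gripper":1,"tx":0.001,"ty":0,"tz":0,"rx":0,"ry":0,"rz":0}]'
python3 -m handwheel '[{"gripper":1,"tx":0.001,"ty":0,"tz":0,"rx":0,"ry":0,"rz":0}]'
```

```text
t: 17.18
ee_pos: [543.3, 104.6, 246.6]
orientation: [3.141, -0.044, -0.0]
ft_force: [-3.4, 1.9, 1.7]
width: 21.9
t: 17.3
ee_pos: [544.4, 104.6, 246.6]
orientation: [3.141, -0.044, -0.0]
ft_force: [-3.2, 0.7, 2.8]
width: 21.8
```

```bash

python3 -m handwheel '[{"gripper":1,"tx":0.001,"ty":0,"tz":0,"rx":0,"ry":0,"rz":0}]'
```

```text
t: 17.42
ee_pos: [545.4, 104.6, 246.6]
orientation: [3.141, -0.044, -0.0]
ft_force: [-2.7, 1.9, 2.3]
width: 21.9
```

Sliding friction is about 3 N in x and there's no pad contact yet. Continuing in single 1 mm steps.

```bash

python3 -m handwheel '[{"gripper":1,"tx":0.001,"ty":0,"tz":0,"rx":0,"ry":0,"rz":0}]'
```

```text
t: 17.55
ee_pos: [546.1, 104.5, 246.6]
orientation: [3.141, -0.044, -0.002]
ft_force: [-7.2, 1.6, 6.7]
width: 21.8
```

```bash

python3 -m handwheel '[{"gripper":1,"tx":0.001,"ty":0,"tz":0,"rx":0,"ry":0,"rz":0}]'
```

```text
t: 17.68
ee_pos: [546.6, 104.5, 246.7]
orientation: [3.141, -0.044, -0.004]
ft_force: [-9.0, 1.1, 9.2]
width: 21.9
```

```bash

python3 -m handwheel '[{"gripper":1,"tx":0.0005,"ty":0,"tz":0,"rx":0,"ry":0,"rz":0}]'
```

```text
t: 17.8
ee_pos: [546.8, 104.5, 246.7]
orientation: [3.141, -0.044, -0.005]
ft_force: [-11.1, 1.2, 9.8]
width: 21.9
```

```bash

python3 -m handwheel '[{"gripper":1,"tx":0.0005,"ty":0,"tz":-0.0002,"rx":0,"ry":0,"rz":0}]'
```

```text
t: 17.92
ee_pos: [547.2, 104.5, 246.8]
orientation: [3.141, -0.044, -0.005]
ft_force: [-9.2, 2.2, 8.1]
width: 22.2
```

```bash

python3 -m handwheel '[{"gripper":1,"tx":0.0005,"ty":0,"tz":0,"rx":0,"ry":0,"rz":0}]'
```

```text
t: 18.05
ee_pos: [547.4, 104.5, 246.8]
orientation: [3.141, -0.044, -0.006]
ft_force: [-11.7, 1.8, 10.3]
width: 21.7
```

```bash

python3 -m handwheel '[{"gripper":1,"tx":0.0007,"ty":0,"tz":-0.0001,"rx":0,"ry":0,"rz":0}]'
```

```text
t: 18.18
ee_pos: [547.9, 104.5, 246.8]
orientation: [3.141, -0.043, -0.008]
ft_force: [-11.2, 2.4, 8.8]
width: 22.0
```

```bash

python3 -m handwheel '[{"gripper":1,"tx":0.0004,"ty":0,"tz":0,"rx":0,"ry":0,"rz":0}]'; python3 -c "
from h import *
togo([545,0,246])"
```

```text
t: 18.3
ee_pos: [548.1, 104.4, 246.7]
orientation: [3.141, -0.044, -0.009]
ft_force: [-14.2, 1.9, 10.4]
width: 21.9
tool z [-5.7e-03 -5.0e-04 -1.0e+00] heading -1.59 pos [548.1 104.4 246.7] shift mm [ -0.2 104.5   0.8] rz None
```

```bash

python3 -m handwheel '[{"gripper":1,"tx":0.0002,"ty":0,"tz":0,"rx":0,"ry":0,"rz":0},{"gripper":1,"tx":0,"ty":0,"tz":0,"rx":0,"ry":0,"rz":0}]'; python3 -c "
from h import *
togo([545,0,246])
print(ctrl.get_obs()['moment'].round(2))"
```

```text
t: 18.55
ee_pos: [548.2, 104.4, 246.7]
orientation: [3.141, -0.044, -0.009]
ft_force: [-13.1, 1.6, 10.4]
width: 22.0
tool z [-5.9e-03 -5.0e-04 -1.0e+00] heading -1.59 pos [548.2 104.4 246.7] shift mm [ -0.3 104.5   0.8] rz None
[0.47 1.68 0.14]
```

```bash

python3 -m handwheel '[{"gripper":1,"tx":0.0005,"ty":0,"tz":0,"rx":0,"ry":0,"rz":0},{"gripper":1,"tx":0,"ty":0,"tz":0,"rx":0,"ry":0,"rz":0}]'; python3 -m handwheel '[{"gripper":1,"tx":0,"ty":0,"tz":0,"rx":0,"ry":0,"rz":0},{"gripper":1,"tx":0,"ty":0,"tz":0,"rx":0,"ry":0,"rz":0},{"gripper":1,"tx":0,"ty":0,"tz":0,"rx":0,"ry":0,"rz":0},{"gripper":1,"tx":0,"ty":0,"tz":0,"rx":0,"ry":0,"rz":0},{"gripper":1,"tx":0,"ty":0,"tz":0,"rx":0,"ry":0,"rz":0},{"gripper":1,"tx":0,"ty":0,"tz":0,"rx":0,"ry":0,"rz":0}]'
python3 -c "
from h import *
togo([545,0,246])
print(ctrl.get_obs()['moment'].round(2))
p=shot('side'); save(p,'side8.png',(180,170,300,290),5)
p=shot('wrist'); save(p,'wrist8.png',k=1.5)"
```

```text
t: 18.8
ee_pos: [548.4, 104.4, 246.6]
orientation: [3.141, -0.043, -0.01]
ft_force: [-14.0, 1.6, 10.7]
width: 22.1
t: 19.55
ee_pos: [548.4, 104.4, 246.6]
orientation: [3.141, -0.043, -0.01]
ft_force: [-13.9, 1.3, 10.3]
width: 22.0
tool z [-6.6e-03 -6.0e-04 -1.0e+00] heading -1.59 pos [548.4 104.4 246.6] shift mm [ -0.5 104.5   0.7] rz None
[0.45 1.79 0.14]
```

View pics/side8.png

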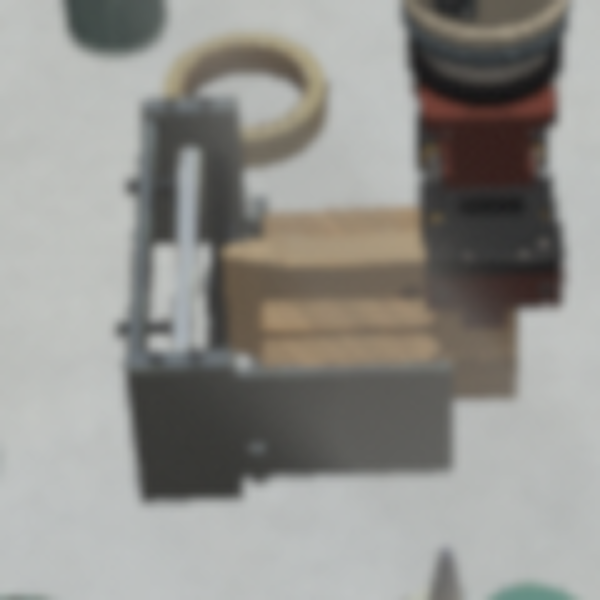

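View pics/wrist8.png

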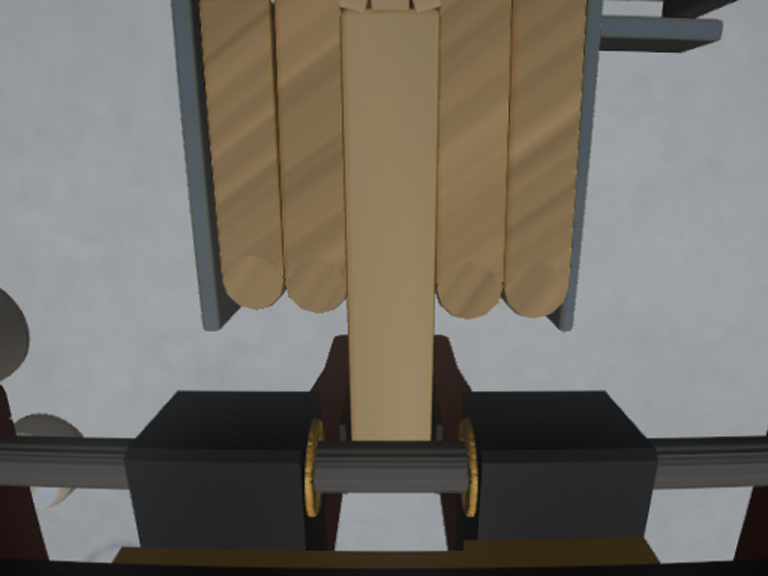

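The pictures show the board home, with its nose against the black pad at (225,255) in the side picture and all boards upright. The wrist read about 14 N for over 0.7 s, which is roughly 10 N on the pad once friction is taken off. I'm easing the grip load to zero before opening so nothing springs back.

```bash

python3 -m handwheel '[{"gripper":1,"tx":-0.0006,"ty":0,"tz":-0.0002,"rx":0,"ry":0,"rz":0},{"gripper":1,"tx":-0.0004,"ty":0,"tz":-0.0001,"rx":0,"ry":0,"rz":0}]'
```

```text
t: 19.9
ee_pos: [548.0, 104.4, 246.6]
orientation: [3.141, -0.043, -0.007]
ft_force: [-7.5, 1.6, 2.4]
width: 21.7
```

```bash

python3 -m handwheel '[{"gripper":1,"tx":-0.0003,"ty":0,"tz":0,"rx":0,"ry":0,"rz":0},{"gripper":1,"tx":0,"ty":0,"tz":0,"rx":0,"ry":0,"rz":0}]'
```

```text
t: 20.15
ee_pos: [548.0, 104.4, 246.6]
orientation: [3.141, -0.043, -0.007]
ft_force: [-8.2, 1.4, 2.8]
width: 21.8
```

```bash

python3 -m handwheel '[{"gripper":1,"tx":-0.0005,"ty":0,"tz":0,"rx":0,"ry":0,"rz":0},{"gripper":1,"tx":0,"ty":0,"tz":0,"rx":0,"ry":0,"rz":0}]'
```

```text
t: 20.4
ee_pos: [547.8, 104.4, 246.5]
orientation: [3.141, -0.043, -0.006]
ft_force: [-5.0, 1.9, 1.2]
width: 22.0
```

```bash

python3 -m handwheel '[{"gripper":1,"tx":-0.0005,"ty":0,"tz":0,"rx":0,"ry":0,"rz":0},{"gripper":1,"tx":0,"ty":0,"tz":0,"rx":0,"ry":0,"rz":0}]'
```

```text
t: 20.65
ee_pos: [547.5, 104.4, 246.5]
orientation: [3.141, -0.044, -0.004]
ft_force: [-5.0, 1.3, -2.4]
width: 21.9
```

```bash

python3 -m handwheel '[{"gripper":1,"tx":-0.0005,"ty":0.0001,"tz":0.0001,"rx":0,"ry":0,"rz":0},{"gripper":1,"tx":0,"ty":0,"tz":0,"rx":0,"ry":0,"rz":0}]'
```

```text
t: 20.9
ee_pos: [547.2, 104.4, 246.6]
orientation: [3.141, -0.044, -0.003]
ft_force: [-5.0, 1.6, -4.6]
width: 22.1
```

```bash

python3 -m handwheel '[{"gripper":1,"tx":0,"ty":0,"tz":0.0002,"rx":0,"ry":0,"rz":0},{"gripper":0.72,"tx":0,"ty":0,"tz":0,"rx":0,"ry":0,"rz":0},{"gripper":0.65,"tx":0,"ty":0,"tz":0,"rx":0,"ry":0,"rz":0},{"gripper":0.6,"tx":0,"ty":0,"tz":0,"rx":0,"ry":0,"rz":0},{"gripper":0.6,"tx":0,"ty":0,"tz":0,"rx":0,"ry":0,"rz":0}]'
python3 -c "
from h import *
p=shot('wrist'); save(p,'wrist9.png',k=1.5)"
```

```text
t: 21.52
ee_pos: [548.1, 104.4, 247.2]
orientation: [-3.141, 0.044, -0.002]
ft_force: [-0.5, -0.2, -0.4]
width: 35.1
```

View pics/wrist9.png

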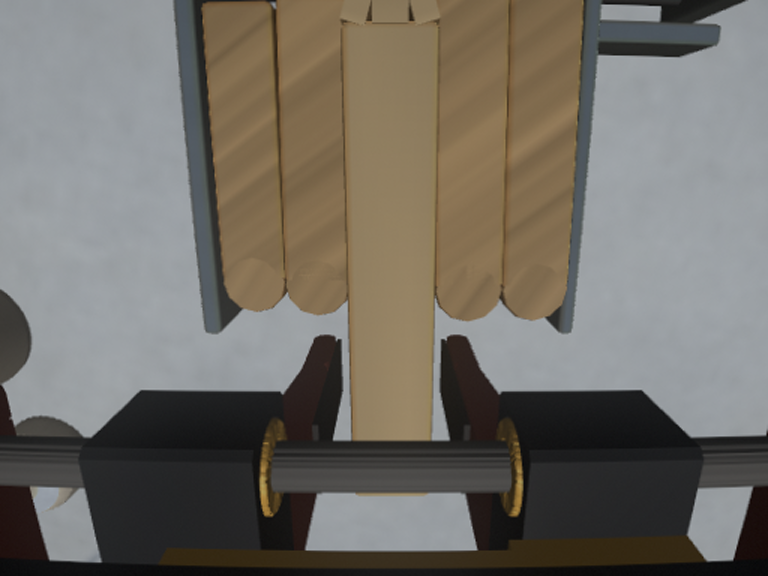

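The jaws are open to 35 mm and clear of both the board and the short boards. The board has come back about 3 mm relative to the tool as the pad relaxed. Lifting straight off, then checking.

```bash

python3 -m handwheel '[{"gripper":0.6,"tx":0,"ty":0,"tz":-0.01,"rx":0,"ry":0,"rz":0},{"gripper":0.6,"tx":0,"ty":0,"tz":-0.03,"rx":0,"ry":0,"rz":0},{"gripper":0.6,"tx":0,"ty":0,"tz":-0.04,"rx":0,"ry":0,"rz":0},{"gripper":0.6,"tx":0,"ty":0,"tz":-0.04,"rx":0,"ry":0,"rz":0},{"gripper":0.6,"tx":0,"ty":0,"tz":-0.04,"rx":0,"ry":0,"rz":0},{"gripper":0.6,"tx":0,"ty":0,"tz":-0.02,"rx":0,"ry":0,"rz":0},{"gripper":0.6,"tx":0,"ty":0,"tz":0,"rx":0,"ry":0,"rz":0},{"gripper":0.6,"tx":0,"ty":0,"tz":0,"rx":0,"ry":0,"rz":0}]'
python3 - <<'E'
from h import *
p=shot('wrist'); save(p,'wrist10.png',k=1.5)
C=cloud(p);z=C[...,2]
B=C[(z>106)&(z<114)&(abs(C[...,1]-104)<25)]
r=cv2.minAreaRect(B[:,:2].astype(np.float32)); print(len(B),r)
xs=B[:,0];print("x",xs.min(),xs.max(), "y",np.percentile(B[:,1],[1,99]), "zfit",np.linalg.lstsq(np.c_[B[:,:2]-B[:,:2].mean(0),np.ones(len(B))],B[:,2],rcond=None)[0])
n=B[B[:,0]>xs.max()-2]; print("nose y",n[:,1].mean())
Q=C[(z>80)&(z<95)&(C[...,0]>670)&(C[...,0]<720)]
for y in [60,75,85,125,135]:
    s=Q[abs(Q[:,1]-y)<2]
    if len(s): print(y,s[:,0].min().round(1),s[:,0].max().round(1))
p=shot('side'); save(p,'side10.png',(180,170,300,290),5)
p=shot('top'); save(p,'top10.png',(190,140,260,210),8)
E
```

```text
t: 22.58
ee_pos: [547.4, 104.4, 426.3]
orientation: [3.141, -0.044, -0.002]
ft_force: [-0.6, -0.2, 0.4]
width: 35.3
3916 ((603.2135009765625, 103.16458129882812), (22.10675621032715, 151.91554260253906), 88.54896545410156)
x 527.2362030064107 679.1703050446494 y [ 92.4120795  114.61782503] zfit [4.21000568e-04 1.46010426e-03 1.09667063e+02]
nose y 101.35608435164472
60 678.3 704.3
75 678.7 704.2
85 678.7 704.6
125 680.0 707.8
135 680.1 705.8
```

View pics/wrist10.png

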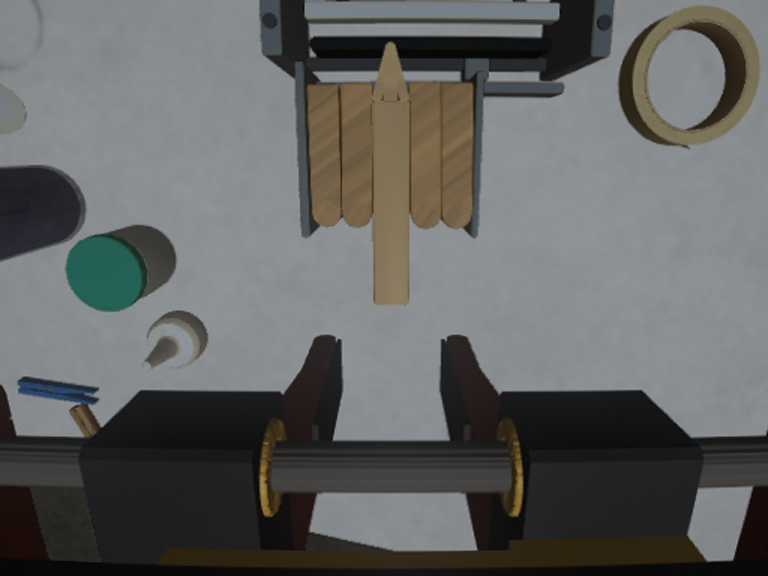

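View pics/side10.png

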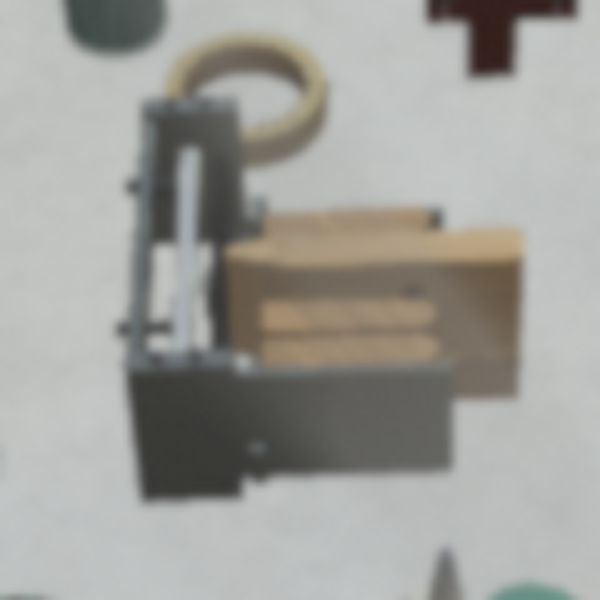

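The wrist picture shows the nose at (390,42) touching the black pad, four short boards upright in a row, and the tape, jar and cap in place. Handing in.

```bash
python3 -c "
from workcell import ctrl
print(ctrl.get_obs()['t'], ctrl.close_job())"
```

```text
the job is handed in; nothing more can be done
22.725 None
```

The long board nearest the base is standing upright in the middle gap of the rack, with its nose at the stop pad, and I've handed the job in at 22.7 s. I let go and lifted clear first.

- **Insertion:** I took it in nose first, drifting right as the taper went in. The bookend and right-hand boards eased aside at about 4–5 N, and the left pair did not visibly move.
- **Press:** The pad was felt about 17–18 mm behind the sill. I held the push for about 0.8 s with the wrist reading about 14 N. I put the pad's share at about 10 N (7–10 N by the various estimates), since friction cannot be read separately and the board was also pressing down on the table by about 10 N.
- **Letting go:** I eased most of the load off first (about 5 N was left), then opened the jaws. The board came back about 2–3 mm as the pad relaxed.
- **Last checks:** The nose tip was at x = 679.2 mm, with the pad face at about 679 mm, so it is touching or within about 1 mm (camera calibration is good to 2 mm). The board's top was level at 109.7 mm, all four short boards were upright, and the tape, jar and cap were in place.

No check failed. The top and wrist cameras disagreed by about 1–1.5 mm on where the gap was; I aimed slightly to the right to allow for it, and the nose went in cleanly.

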